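Finish the row of stain-soap sticks on the narrow ledge

TASK

Lay the two stain-soap sticks from the bench on the narrow raised ledge beside the one already there, so that all three lie flat and straight in one neat row, touching or nearly touching one another and the blue end cheek, with their inner ends at or close to the back wall. The ledge is shallower than the sticks are long and each stick is heavy at one hidden end, so feel which end is heavy and put that end inwards, or the stick will tip off; leave the bottles and the brush where they are.

Things in the scene. Friction and masses are not known exactly. Their poses are not given: they have to be found in the camera images.
- ledge: Fixed aluminium ledge: board 75 mm deep, 200 mm long, flat top 100 mm above the bench. A back wall rises 30 mm above the board; at its end far from the robot a blue cheek, 8 mm thick, rises 40 mm above it; front and other end open. Axes: x inwards, from open front to back wall (away from the robot, to its left); y along the ledge, away from the cheek; z up. Origin at bench level below row_corner.
- row_corner (a point): Inner corner of the ledge: on top of the board, where the faces of back wall and cheek meet. Axes as ledge; the board spans x = -75 mm (front edge) to 0 (back wall), y = 0 (cheek) to 200 mm. Three sticks pushed together against the cheek have centre lines at y = 18, 54 and 90 mm, and centres at x = -80 mm when their inner ends touch the back wall.
- stick_a: The soap stick that already lies on the ledge, next to the cheek, heavy end inwards, its other end sticking out over the front. Same make as stick_b. It is loose, and may be pushed along the ledge.
- stick_b: Soap stick on the bench: opaque white square tube 160 x 36 x 36 mm, equal blue caps, yellow band at mid-length. Origin: its middle, 18 mm above what it lies on; x along it. 460 to 540 g in all; the balance point lies 30 to 36 mm from the middle towards the heavy end, which varies from run to run, is unseen and not given by x. Held at mid-length it pulls with about 0.16 N m towards that end.
- stick_c: A second soap stick on the bench, same make as stick_b; its heavy end is chosen independently.
- spotter_bottle: Bystander: clear bottle with an orange cap, 60 mm across, 150 mm high, standing on the bench. Origin in the middle of its base. Leave alone.
- dark_bottle: Bystander: amber bottle with a blue cap, 56 mm across, 130 mm high, standing on the bench. Origin in the middle of its base. Leave alone.
- brush: Bystander: brush about 170 mm long, lying on the bench. Origin under its middle. Leave alone.

How it is judged:
By the outcome, as a careful person would: the job done as asked, in the order asked, and still so for the second after the job is handed in, with the robot touching nothing.
It also fails if it takes over 72 s, if anything falls off the work surface, if the arm or the gripper's body presses on something with over 40 N, if the wrist force passes 120 N, or if a joint passes its speed limit or range.

ROBOT

A 6-joint arm with a two-finger parallel gripper is mounted at the origin on the work surface. World frame = base frame: x ahead of the robot, y to its left, z up, the work surface at z = 0. Lengths are in m, angles in rad, forces in N, time in s.
With the tool pointing down it reaches from about 0.375 to 0.9 m from the base axis. Payload 3.1 kg.
Tool frame: the origin (TCP) lies midway between the tips of the shut fingers; the grasp point (between the pads) lies robot.tcp_to_grasp behind it (robot.tcp_to_grasp is the distance from the TCP to the grasp point, in m); z points along the fingers, y is the direction in which the jaws open and shut (so a half turn about z gives the same grasp; the last joint's range is limited). The gripper opens to 87 mm and grips with 3 to 60 N. Pads are 19 mm wide; open, the fingers measure 117 mm over their backs; the gripper's body (75 mm by 190 mm) begins 51 mm behind the grasp point.
Start: joints at [-1.329, 0.527, 1.433, -0, 1.181, -0.178], TCP at [0.255, -0.571, 0.223] pointing down, gripper open.
Joint ranges: [-3.08, 3.08], [-0.75, 2.2], [0.22, 2.44], [-1.43, 4.57], [0, 2.65], [-2.85, 2.85]. Speed limits (rad/s): [2.79, 2.79, 3.14, 3.14, 3.14, 3.14].

INTERFACE

Orientations are given as a unit quaternion [x, y, z, w].
In Python, from rig import robot, cams, nets gives the robot as it stands. The module is installed in compiled form; this text tells all that it offers.
- The arm moves only by the tool play_rows, never from a script. Its argument "commands" is a list of rows, each an object of numbers: "x", "y", "z": the shift along the tool's x, y, z in mm; "spin": the turn about the tool's z in rad. In form: [{"x": .., "y": .., "z": .., "spin": ..}, ...]. A call has 1 to 8 rows; each row shifts and turns the pose as measured when the row begins, along the tool's axes as they then stand; what a row does not reach is not made up. A row lasts 1/10 s, in which the tool goes at most 50 mm and 8.59 degrees, less where a joint would pass 70% of its speed; a pose out of reach is approached as far as the arm can. A call is refused whole if a number of a shift passes 50 or a number of a turn 0.15, either way. A call with a gripper value outside its range is refused whole. "grip" is the opening, from 0 (shut) to 1 (fully open), set as the call begins (left out, the last holds). The fingers move at their own pace and stop on an object; "newtons" is the grip in N (left out, the last holds). Time passes only in rows, so rows that do not move let the fingers close. It gives the time, the measured TCP pose, the force and the opening at its end, in the units of the state.
- robot.get_obs(): the state, without advancing time (a new reading comes with each control period).
- cams.camera(name): name is "scene" or "top" or "wrist"; returns a dict with "img" (384x512x3 uint8, red, green, blue), "fx", "fy", "cx", "cy" (pixels), "k1" (the pictures are not rectified: a ray, as slopes to the right and down, at radius r is drawn at 1 + k1 r^2 times it, then the intrinsics apply), "world_to_cam" (4x4, takes a point from world to camera coordinates); the wrist camera has in their place "mount" (4x4, takes a point from camera to tool coordinates, whose origin is the TCP and whose axes are the flange's). Camera axes: x right, y up, looking along -z (the intrinsics and any distortion apply to the point x, -y, -z); pixel columns grow to the right and rows downward; lengths in m; the calibration is good to about 2 mm. A picture is of the moment at which its call begins: read the wrist's pose just before it. There is no depth.
- robot.hand_in(): hands the job in, once; it reports no verdict.
Trained networks look in a picture, given as the dict that the camera call returned (one of the last four; its "shot" number tells which), for a name from the list of things; names that differ only in an ending like _2 or _b are one class to them, and where a whole thing is asked for, a point or a joint stands for the part that bears it (a point fixed in the world has none). Each returns a list of dicts, best first, with "conf" (0 to 1); they miss things now and then, are a little off and sometimes report something else, mostly with a low value. They report only what shows in the picture. A call takes as long as a camera call.
- nets.outline_of(picture, name): "region" (384x512 bool, what is visible of it) and "pixel" ([column, row] in pixels, amid what is visible of it).
The state is a dict: "time": time; "q": joint angles; "joint_velocities": joint speeds; "joint_torque": joint torques, N m; "position": TCP position; "tool_rot": TCP orientation; "ft_force": force on the tool from outside, world axes, zero at the start; "moment": the same for the moment, N m; "grip_width": finger opening in m.
Only numpy, scipy, OpenCV 4.12 (cv2) and the standard library are available. Lean on these libraries where they do the work, as an engineer would, in place of code of your own. Each camera call takes 0.05 s, during which the arm holds its last target.

## Working session

There is one attempt and no reset: what is moved stays moved. The work goes in short steps, Python scripts to look and compute and a tool call to move; the robot and the scene stay as the last step left them, time stands still between calls to the robot, and variables do not carry over. Pictures are saved under pics/ and viewed, and the job is handed in when it is done.

Besides the shell and the picture viewer there is one more tool, called as name(argument=value, ...), one argument or row to a line, values as JSON. play_rows: Moves the arm, as the interface text tells. Its arguments: {"type":"object","properties":{"commands":{"type":"array"},"grip":{"type":"number"},"newtons":{"type":"number"}},"required":["commands"]}

```bash
mkdir -p pics
cat > h.py <<'E'
from rig import robot, cams, nets
import numpy as np, cv2
from scipy.spatial.transform import Rotation as R
def save(p,n): cv2.imwrite('pics/'+n+'.png',p['img'][:,:,::-1])
def w2c(p,o=None):
    if 'world_to_cam' in p: return np.array(p['world_to_cam'])
    T=np.eye(4);T[:3,:3]=R.from_quat(o['tool_rot']).as_matrix();T[:3,3]=o['position']
    return np.linalg.inv(T@np.array(p['mount']))
def proj(p,P,o=None):
    W=w2c(p,o);P=np.atleast_2d(P);c=P@W[:3,:3].T+W[:3,3]
    a=c[:,0]/-c[:,2];b=-c[:,1]/-c[:,2];s=1+p['k1']*(a*a+b*b)
    return np.c_[p['fx']*a*s+p['cx'],p['fy']*b*s+p['cy']]
def onz(p,uv,z,o=None):
    uv=np.atleast_2d(uv).astype(float);W=w2c(p,o)
    d=np.c_[(uv[:,0]-p['cx'])/p['fx'],(uv[:,1]-p['cy'])/p['fy']];u=d.copy()
    for _ in range(20): u=d/(1+p['k1']*(u**2).sum(1,keepdims=True))
    r=np.c_[u[:,0],-u[:,1],-np.ones(len(u))]@W[:3,:3]
    C=-W[:3,:3].T@W[:3,3]
    return C+r*((z-C[2])/r[:,2])[:,None]
def ob():
    o=robot.get_obs();print('t',o['time'],'p',np.round(o['position'],4),'q',np.round(o['q'],3),'rot',np.round(R.from_quat(o['tool_rot']).as_matrix(),3).tolist(),'F',np.round(o['ft_force'],2),'M',np.round(o['moment'],3),'g',o['grip_width']);return o
E
cat > a.py <<'E'
from h import *
o=ob();print(robot.tcp_to_grasp)
ps={n:cams.camera(n) for n in('scene','top','wrist')}
for n,p in ps.items():
    save(p,n+'0')
    for nm in ('stick_b','ledge','brush','spotter_bottle','dark_bottle'):
        if n=='wrist':continue
        for d in nets.outline_of(p,nm)[:4]:
            m=d['region'].astype(np.uint8); ra=cv2.minAreaRect(np.argwhere(m)[:,::-1].astype(np.float32))
            bx=cv2.boxPoints(ra)
            print(n,nm,round(d['conf'],2),np.round(d['pixel']),m.sum(),np.round(bx).tolist())
E
python3 a.py
```

```text
t 0.0 p [ 0.2546 -0.57    0.2216] q [-1.33   0.528  1.434 -0.     1.181 -0.178] rot [[0.913, 0.408, -0.001], [0.408, -0.913, 0.002], [0.0, -0.002, -1.0]] F [-0.2  -0.16  0.21] M [0.033 0.018 0.027] g 0.08684689352689949
0.0187
scene stick_b 0.92 [234. 173.] 1251 [[201.0, 162.0], [213.0, 145.0], [267.0, 185.0], [255.0, 202.0]]
scene stick_b 0.83 [156. 222.] 1186 [[124.0, 202.0], [137.0, 189.0], [184.0, 240.0], [170.0, 252.0]]
scene stick_b 0.64 [330. 122.] 1312 [[300.0, 128.0], [304.0, 106.0], [376.0, 119.0], [372.0, 142.0]]
scene ledge 0.9 [357. 130.] 2958 [[333.0, 164.0], [356.0, 67.0], [393.0, 76.0], [370.0, 173.0]]
scene brush 0.64 [273. 280.] 1177 [[228.0, 309.0], [287.0, 254.0], [302.0, 269.0], [242.0, 325.0]]
scene spotter_bottle 0.72 [310. 236.] 1183 [[289.0, 256.0], [296.0, 206.0], [326.0, 211.0], [319.0, 260.0]]
scene dark_bottle 0.84 [183. 320.] 994 [[167.0, 301.0], [200.0, 301.0], [200.0, 337.0], [167.0, 337.0]]
top stick_b 0.77 [244. 235.] 791 [[234.0, 210.0], [247.0, 207.0], [259.0, 266.0], [245.0, 268.0]]
top stick_b 0.75 [156. 200.] 1042 [[130.0, 175.0], [144.0, 166.0], [180.0, 220.0], [166.0, 229.0]]
top stick_b 0.63 [326. 249.] 909 [[313.0, 215.0], [330.0, 213.0], [336.0, 272.0], [319.0, 274.0]]
top ledge 0.74 [115. 204.] 2518 [[75.0, 207.0], [146.0, 158.0], [170.0, 192.0], [99.0, 241.0]]
top brush 0.6 [279. 143.] 627 [[258.0, 137.0], [317.0, 137.0], [317.0, 152.0], [258.0, 152.0]]
top spotter_bottle 0.95 [243. 153.] 566 [[230.0, 135.0], [254.0, 135.0], [254.0, 163.0], [230.0, 163.0]]
top dark_bottle 0.55 [353. 154.] 490 [[334.0, 161.0], [355.0, 141.0], [369.0, 155.0], [348.0, 175.0]]
```

Run:
```python
import cv2
for n in('scene','top'):
    i=cv2.imread(f'pics/{n}0.png');cv2.imwrite(f'pics/{n}0b.png',cv2.resize(i,(768,576),interpolation=cv2.INTER_CUBIC))
```

```text
(no output)
```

View pics/scene0b.png

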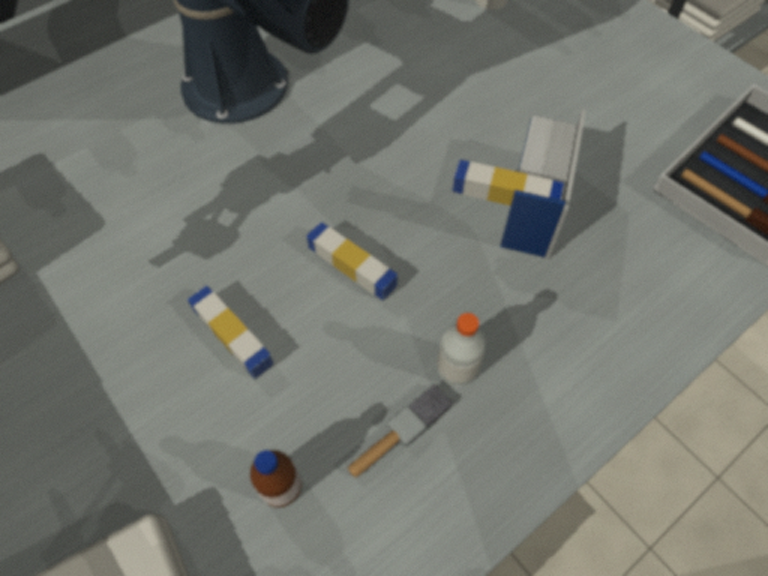

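View pics/top0b.png

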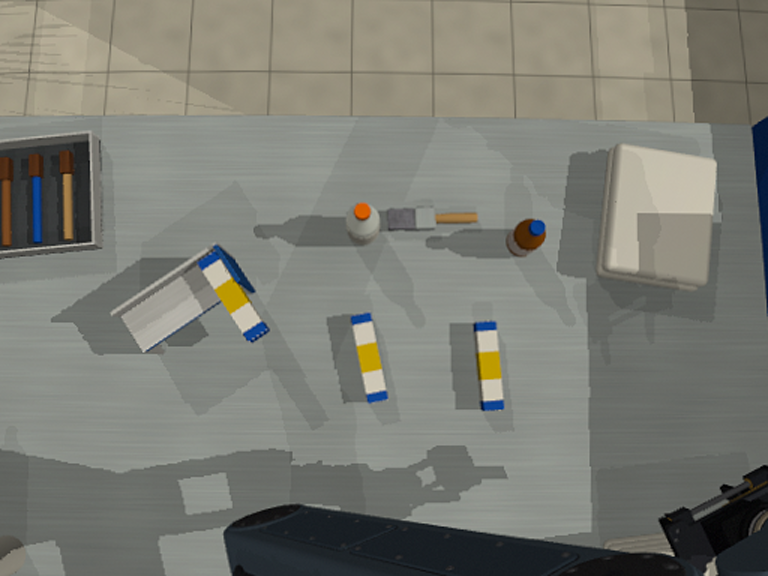

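View pics/wrist0.png

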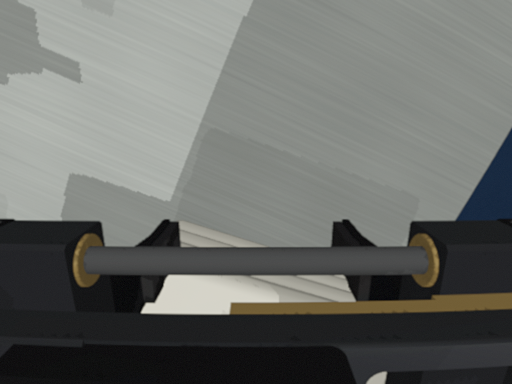

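```bash
cat > fit.py <<'E'
from h import *
from scipy.optimize import minimize
def box(x,y,yaw,z0,z1,L=.16,W=.036):
    c,s=np.cos(yaw),np.sin(yaw)
    return np.array([[x+c*a*L/2-s*b*W/2,y+s*a*L/2+c*b*W/2,z] for a in(-1,1) for b in(-1,1) for z in(z0,z1)])
S=4
def hullmask(uv):
    m=np.zeros((384*S,512*S),np.uint8)
    cv2.fillConvexPoly(m,cv2.convexHull(np.round((uv+.5)*S*16).astype(np.int32)),1,shift=4) if False else cv2.fillConvexPoly(m,cv2.convexHull(((uv+.5)*S).astype(np.float32)).round().astype(np.int32),1)
    return cv2.resize(m.astype(np.float32),(512,384),interpolation=cv2.INTER_AREA)
def fit(obs,x0,z0,z1):
    def cost(v):
        t=0
        for p,reg in obs:
            t+=np.abs(hullmask(proj(p,box(v[0],v[1],v[2],z0,z1)))-reg).sum()/reg.sum()
        return t
    best=None
    for d in (0,.1,-.1):
        r=minimize(cost,[x0[0],x0[1],x0[2]+d],method='Nelder-Mead',options=dict(initial_simplex=np.array([[0,0,0],[.01,0,0],[0,.01,0],[0,0,.1]])+[x0[0],x0[1],x0[2]+d],xatol=1e-4,fatol=1e-4))
        if best is None or r.fun<best.fun:best=r
    return best.x,best.fun
E
cat > b.py <<'E'
from fit import *
ps={n:cams.camera(n) for n in('scene','top')}
D={n:nets.outline_of(p,'stick_b')[:4] for n,p in ps.items()}
for n,p in ps.items():
    i=p['img']
    x,y,w,h=(300,60,110,120) if n=='scene' else (60,140,140,110)
    cv2.imwrite(f'pics/crop_{n}.png',cv2.resize(i[y:y+h,x:x+w,::-1],None,fx=5,fy=5,interpolation=cv2.INTER_CUBIC))
t=ps['top'];s=ps['scene']
for d in D['top']:
    for z in(.018,.118):
        P=onz(t,d['pixel'],z+.018)[0]
        pr=proj(s,[P[0],P[1],z])[0]
        e=min(D['scene'],key=lambda q:np.hypot(*(np.array(q['pixel'])-pr)))
        dist=np.hypot(*(np.array(e['pixel'])-pr))
        m=d['region'];bx=cv2.boxPoints(cv2.minAreaRect(np.argwhere(m)[:,::-1].astype(np.float32)))
        W=onz(t,bx,z+.018)[:,:2];a,b=W[1]-W[0],W[2]-W[1];v=a if np.hypot(*a)>np.hypot(*b) else b
        x0=[P[0],P[1],np.arctan2(v[1],v[0])]
        if dist>12: continue
        for lab,obs in(('both',[(t,m),(s,e['region'])]),('top',[(t,m)]),('scene',[(s,e['region'])])):
            x,f=fit(obs,x0,z-.018,z+.018)
            print(z,np.round(d['pixel']),round(dist,1),lab,np.round(x,4),np.round(f,3))
for nm in('spotter_bottle','dark_bottle'):
    d=nets.outline_of(t,nm)[0];print(nm,onz(t,d['pixel'],.07))
E
python3 b.py
```

```text
0.018 [245. 238.] 2.4 both [ 0.4821 -0.0771 -2.927 ] 0.184
0.018 [245. 238.] 2.4 top [ 0.4832 -0.0764 -2.9221] 0.05
0.018 [245. 238.] 2.4 scene [ 0.4826 -0.0804 -2.9303] 0.052
0.118 [157. 198.] 4.6 both [ 0.5778  0.1509 -2.505 ] 0.399
0.118 [157. 198.] 4.6 top [ 0.5786  0.1523 -2.5185] 0.062
0.118 [157. 198.] 4.6 scene [ 0.5797  0.1485 -2.5371] 0.295
0.018 [326. 245.] 1.8 both [ 0.4683 -0.2947 -3.0727] 0.222
0.018 [326. 245.] 1.8 top [ 0.4677 -0.2923 -3.0678] 0.076
0.018 [326. 245.] 1.8 scene [ 0.469  -0.2962 -3.0761] 0.069
spotter_bottle [[ 0.71840686 -0.05488897  0.07      ]]
dark_bottle [[ 0.70397661 -0.35671009  0.07      ]]
```

View pics/crop_scene.png

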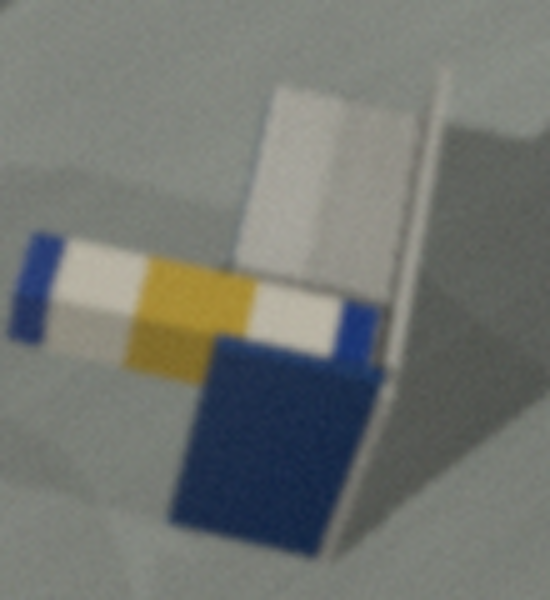

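View pics/crop_top.png

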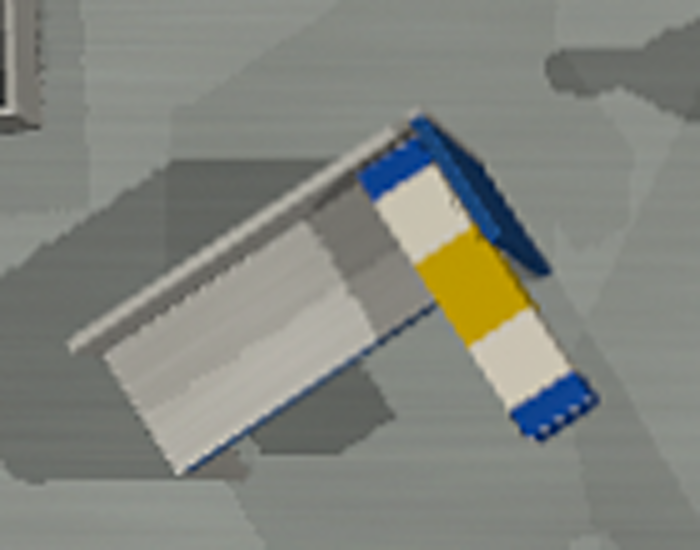

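```bash
cat > c.py <<'E'
from h import *
from scipy.optimize import least_squares
t=cams.camera('top');s=cams.camera('scene')
T=[((-75,200,100),(182,474)),((0,200,130),(75,353)),((-75,-4,140),(493,240)),((-75,-8,0),(546,274))]
Sc=[((-75,200,100),(272,85)),((0,200,130),(440,70)),((-75,-8,140),(215,338)),((-75,-8,0),(170,522)),((0,-8,140),(383,372))]
def pix(L,ox,oy): return np.array([[a/5-.4+ox,b/5-.4+oy] for _,(a,b) in L])
def w(v,L):
    c,q=np.cos(v[2]),np.sin(v[2]);P=np.array([l[0] for l in L])/1000
    return np.c_[v[0]+c*P[:,0]-q*P[:,1],v[1]+q*P[:,0]+c*P[:,1],P[:,2]]
def res(v,ts=('t','s')):
    r=[]
    if 't' in ts:r.append(proj(t,w(v,T))-pix(T,60,140))
    if 's' in ts:r.append(proj(s,w(v,Sc))-pix(Sc,300,60))
    return np.vstack(r).ravel()
for k in('ts','t','s'):
    r=least_squares(lambda v:res(v,k),[.65,.2,.64]);print(k,np.round(r.x,4));print(np.round(r.fun,1).tolist())
    c,q=np.cos(r.x[2]),np.sin(r.x[2])
    x,y=-.080,.018
    print('stick_a expect',r.x[0]+c*x-q*y,r.x[1]+q*x+c*y)
E
python3 c.py
```

```text
ts [0.6607 0.1861 0.6137]
[-0.6, 0.5, 0.6, -0.5, 0.7, -0.3, 1.7, -0.5, 0.6, -1.5, -0.1, -1.5, 0.2, -0.1, -0.4, -0.8, 0.8, 0.6]
stick_a expect 0.5849786021358835 0.15475553434695355
t [0.6605 0.1881 0.6182]
[-1.1, 0.9, 0.0, -0.1, 0.0, -0.3, 1.1, -0.4]
stick_a expect 0.58486413179759 0.1564066074576425
s [0.6615 0.1844 0.6122]
[0.5, -1.0, -0.2, -1.0, -0.1, 0.5, -0.7, -0.2, 0.5, 1.2]
stick_a expect 0.5857002749236501 0.15311526222665284
```

```bash
cat > plan.py <<'E'
import sys
from h import *
# usage: plan.py x y z yaw [n]   (world TCP target)
o=ob()
M=R.from_quat(o['tool_rot']).as_matrix();y0=np.arctan2(M[1,0],M[0,0])
x,y,z,yaw=map(float,sys.argv[1:5])
D=np.array([x,y,z])-o['position'];dy=yaw-y0
n=int(sys.argv[5]) if len(sys.argv)>5 else int(max(np.ceil(np.linalg.norm(D)/.045),np.ceil(abs(dy)/.145),1))
print('D',np.round(D*1000,1),'dyaw',round(dy,3),'n',n)
for i in range(n):
    a=y0+dy*i/n;d=D/n*1000
    print({"x":round(float(d[0]*np.cos(a)+d[1]*np.sin(a)),1),"y":round(float(d[0]*np.sin(a)-d[1]*np.cos(a)),1),"z":round(float(-d[2]),1),"spin":round(-dy/n,3)})
E
python3 plan.py .4685 -.2945 .2 .069
```

```text
t 1.05 p [ 0.2548 -0.5707  0.2226] q [-1.329  0.527  1.433  0.     1.181 -0.179] rot [[0.913, 0.408, -0.0], [0.408, -0.913, 0.0], [0.0, -0.0, -1.0]] F [0.02 0.85 0.16] M [ 0.018 -0.008 -0.031] g 0.0871312629947252
D [213.7 276.2 -22.6] dyaw -0.351 n 8
{'x': 38.5, 'y': -20.6, 'z': 2.8, 'spin': np.float64(0.044)}
{'x': 37.5, 'y': -22.3, 'z': 2.8, 'spin': np.float64(0.044)}
{'x': 36.5, 'y': -23.9, 'z': 2.8, 'spin': np.float64(0.044)}
{'x': 35.4, 'y': -25.5, 'z': 2.8, 'spin': np.float64(0.044)}
{'x': 34.3, 'y': -27.0, 'z': 2.8, 'spin': np.float64(0.044)}
{'x': 33.1, 'y': -28.5, 'z': 2.8, 'spin': np.float64(0.044)}
{'x': 31.8, 'y': -29.9, 'z': 2.8, 'spin': np.float64(0.044)}
{'x': 30.4, 'y': -31.3, 'z': 2.8, 'spin': np.float64(0.044)}
```

play_rows(
  commands=[
    {"x":38.5,"y":-20.5,"z":3,"spin":0.044},
    {"x":37.5,"y":-22.5,"z":3,"spin":0.044},
    {"x":36.5,"y":-24,"z":3,"spin":0.044},
    {"x":35.5,"y":-25.5,"z":3,"spin":0.044},
    {"x":34.5,"y":-27,"z":3,"spin":0.044},
    {"x":33,"y":-28.5,"z":3,"spin":0.044},
    {"x":32,"y":-30,"z":3,"spin":0.044},
    {"x":30.5,"y":-31.5,"z":3,"spin":0.044},
  ],
  grip=1,
  newtons=30,
)

```text
time: 1.85
position: [0.4761, -0.2956, 0.1977]
tool_rot: [1.0, 0.02, 0.001, 0.005]
ft_force: [0.2, -0.1, 0.8]
grip_width: 0.0871
```

```bash
python3 plan.py .4685 -.2945 .10 .069
```

```text
t 1.85 p [ 0.4761 -0.2956  0.1977] q [-0.752  0.469  1.629 -0.006  1.035  0.781] rot [[0.999, 0.041, 0.003], [0.041, -0.999, -0.01], [0.003, 0.01, -1.0]] F [ 0.21 -0.12  0.78] M [ 0.006 -0.04  -0.02 ] g 0.08714414501616287
D [ -7.6   1.1 -97.7] dyaw 0.028 n 3
{'x': -2.5, 'y': -0.5, 'z': 32.6, 'spin': np.float64(-0.009)}
{'x': -2.5, 'y': -0.5, 'z': 32.6, 'spin': np.float64(-0.009)}
{'x': -2.5, 'y': -0.5, 'z': 32.6, 'spin': np.float64(-0.009)}
```

play_rows(
  commands=[
    {"x":-4,"y":-0.5,"z":33,"spin":-0.01},
    {"x":-4,"y":-0.5,"z":33,"spin":-0.01},
    {"x":0,"y":0,"z":30,"spin":-0.01},
    {"z":0},
  ],
)

```text
invalid input
```

```bash
python3 - <<'E'
from h import *
o=ob();p=cams.camera('wrist')
for b in ([.4685,-.2945,.069],):
    from fit import box
    P=proj(p,box(*b,0,.036),o);print(np.round(P))
    i=p['img'].copy()
    for u in P: cv2.circle(i,(int(u[0]),int(u[1])),3,(255,0,0),-1)
    p['img']=i;save(p,'w1')
E
python3 plan.py .4685 -.2945 .006 .069
```

```text
t 1.85 p [ 0.4761 -0.2956  0.1977] q [-0.752  0.469  1.629 -0.006  1.035  0.781] rot [[0.999, 0.041, 0.003], [0.041, -0.999, -0.01], [0.003, 0.01, -1.0]] F [ 0.21 -0.12  0.78] M [ 0.006 -0.04  -0.02 ] g 0.08714414501616287
[[269. 238.]
 [271. 251.]
 [241. 239.]
 [240. 252.]
 [267. 108.]
 [269. 108.]
 [235. 109.]
 [234. 109.]]
t 1.9 p [ 0.4794 -0.2892  0.1972] q [-7.430e-01  4.690e-01  1.630e+00  1.000e-03  1.036e+00  7.850e-01] rot [[0.999, 0.043, 0.005], [0.043, -0.999, -0.004], [0.005, 0.004, -1.0]] F [ 2.21  3.37 -0.53] M [ 0.151 -0.046  0.023] g 0.08712824537976513
D [ -10.9   -5.3 -191.2] dyaw 0.026 n 5
{'x': -2.2, 'y': 1.0, 'z': 38.2, 'spin': np.float64(-0.005)}
{'x': -2.2, 'y': 0.9, 'z': 38.2, 'spin': np.float64(-0.005)}
{'x': -2.2, 'y': 0.9, 'z': 38.2, 'spin': np.float64(-0.005)}
{'x': -2.2, 'y': 0.9, 'z': 38.2, 'spin': np.float64(-0.005)}
{'x': -2.2, 'y': 0.9, 'z': 38.2, 'spin': np.float64(-0.005)}
```

View pics/w1.png

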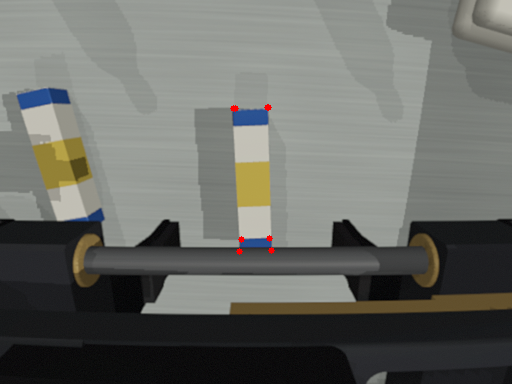

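play_rows(
  commands=[
    {"x":-4,"y":2,"z":38,"spin":-0.01},
    {"x":-4,"y":2,"z":38,"spin":-0.01},
    {"x":-2,"y":1,"z":38,"spin":-0.005},
    {"x":-1,"y":0,"z":35,"spin":0},
    {"x":0,"y":0,"z":25,"spin":0},
    {"x":0,"y":0,"z":14,"spin":0},
  ],
)

```text
time: 2.5
position: [0.4779, -0.2971, 0.0078]
tool_rot: [0.999, 0.04, 0.008, 0.008]
ft_force: [-0.4, 0.7, -0.3]
grip_width: 0.0868
```

```bash
python3 plan.py .4685 -.2945 .006 .069 1
```

```text
t 2.5 p [ 0.4779 -0.2971  0.0078] q [-0.755  0.767  1.75   0.002  0.602  0.733] rot [[0.997, 0.081, 0.017], [0.081, -0.997, -0.015], [0.016, 0.016, -1.0]] F [-0.39  0.72 -0.28] M [0.009 0.019 0.   ] g 0.08682079670524909
D [-9.4  2.6 -1.8] dyaw -0.012 n 1
{'x': -9.1, 'y': -3.3, 'z': 1.8, 'spin': np.float64(0.012)}
```

play_rows(
  commands=[
    {"x":-9,"y":-3,"z":2,"spin":0.012},
    {"x":0,"y":0,"z":0,"spin":0},
  ],
)

```text
time: 2.7
position: [0.4672, -0.2943, 0.004]
tool_rot: [0.999, 0.034, 0.007, 0.006]
ft_force: [-0.1, -0.2, 0.0]
grip_width: 0.0868
```

```bash
python3 plan.py .4685 -.2945 .006 .069 1
```

```text
t 2.7 p [ 0.4672 -0.2943  0.004 ] q [-0.765  0.768  1.775  0.002  0.58   0.736] rot [[0.998, 0.068, 0.015], [0.068, -0.998, -0.012], [0.014, 0.013, -1.0]] F [-0.08 -0.21  0.03] M [ 0.018  0.065 -0.003] g 0.08680319283168382
D [ 1.3 -0.2  2. ] dyaw 0.001 n 1
{'x': 1.2, 'y': 0.3, 'z': -2.0, 'spin': np.float64(-0.001)}
```

play_rows(
  commands=[
    {"x":0,"y":0,"z":0,"spin":0},
    {"x":0,"y":0,"z":0,"spin":0},
    {"x":0,"y":0,"z":0,"spin":0},
    {"x":0,"y":0,"z":0,"spin":0},
  ],
  grip=0,
  newtons=40,
)

```text
time: 3.1
position: [0.4693, -0.2966, 0.0084]
tool_rot: [0.999, 0.034, 0.01, 0.009]
ft_force: [-0.5, -0.7, -0.3]
grip_width: 0.0627
```

```bash
python3 -c "
from h import *
ob()"
```

```text
t 3.1 p [ 0.4693 -0.2966  0.0084] q [-0.766  0.76   1.773  0.002  0.581  0.735] rot [[0.998, 0.067, 0.021], [0.068, -0.998, -0.018], [0.02, 0.02, -1.0]] F [-0.47 -0.65 -0.32] M [ 0.027  0.017 -0.026] g 0.06269304932916783
```

play_rows(
  commands=[
    {"x":0,"y":0,"z":-10,"spin":0},
    {"x":0,"y":0,"z":-10,"spin":0},
    {"x":0,"y":0,"z":0,"spin":0},
    {"x":0,"y":0,"z":0,"spin":0},
  ],
)

```text
time: 3.5
position: [0.4693, -0.2962, 0.0316]
tool_rot: [0.999, 0.034, 0.011, 0.01]
ft_force: [-1.3, 0.2, -3.3]
grip_width: 0.0352
```

```bash
python3 -c "
from h import *
ob();p=cams.camera('wrist');save(p,'w2');ob()"
```

```text
t 3.5 p [ 0.4693 -0.2962  0.0316] q [-0.765  0.718  1.769  0.003  0.626  0.736] rot [[0.997, 0.068, 0.022], [0.068, -0.998, -0.019], [0.021, 0.021, -1.0]] F [-1.26  0.15 -3.31] M [0.095 0.165 0.013] g 0.035150548459093864
t 3.55 p [ 0.4694 -0.2962  0.0314] q [-0.765  0.718  1.769  0.003  0.625  0.736] rot [[0.997, 0.067, 0.022], [0.068, -0.998, -0.019], [0.021, 0.021, -1.0]] F [ 1.05 -0.02 -2.17] M [ 0.182 -0.05  -0.093] g 0.03499464101553406
```

View pics/w2.png

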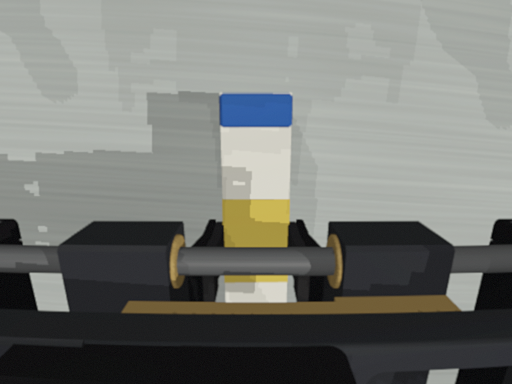

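play_rows(
  commands=[
    {"x":0,"y":0,"z":-10,"spin":0},
    {"x":0,"y":0,"z":-10,"spin":0},
    {"x":0,"y":0,"z":0,"spin":0},
    {"x":0,"y":0,"z":0,"spin":0},
  ],
)

```text
time: 3.95
position: [0.4681, -0.2951, 0.0515]
tool_rot: [0.999, 0.034, 0.01, 0.009]
ft_force: [-0.4, 0.7, -3.3]
grip_width: 0.0352
```

```bash
python3 -c "
from h import *
ob();p=cams.camera('wrist');save(p,'w3')
for i in range(3): ob(); cams.camera('top')
ob()"
```

```text
t 3.95 p [ 0.4681 -0.2951  0.0515] q [-0.765  0.682  1.765  0.003  0.669  0.736] rot [[0.998, 0.067, 0.02], [0.068, -0.998, -0.017], [0.019, 0.018, -1.0]] F [-0.38  0.69 -3.27] M [ 0.085 -0.092  0.043] g 0.035174898173875986
t 4.0 p [ 0.4682 -0.2952  0.0515] q [-0.765  0.682  1.764  0.003  0.668  0.736] rot [[0.998, 0.067, 0.021], [0.068, -0.998, -0.017], [0.019, 0.019, -1.0]] F [-0.23  0.01 -4.48] M [ 0.068 -0.109 -0.003] g 0.03549529250600551
t 4.05 p [ 0.4681 -0.2951  0.0513] q [-0.765  0.682  1.764  0.003  0.668  0.736] rot [[0.998, 0.067, 0.02], [0.068, -0.998, -0.017], [0.019, 0.018, -1.0]] F [ 0.39  0.26 -3.9 ] M [ 0.05  -0.161 -0.042] g 0.03511287333731519
t 4.1 p [ 0.4681 -0.2951  0.0511] q [-0.765  0.683  1.764  0.003  0.668  0.736] rot [[0.998, 0.067, 0.02], [0.068, -0.998, -0.017], [0.019, 0.018, -1.0]] F [-0.62 -0.46 -5.04] M [ 0.084 -0.095 -0.016] g 0.035187498183558145
t 4.15 p [ 0.468  -0.295   0.0511] q [-0.765  0.683  1.764  0.003  0.668  0.736] rot [[0.998, 0.067, 0.02], [0.068, -0.998, -0.017], [0.019, 0.018, -1.0]] F [-0.83  0.29 -4.35] M [ 0.079 -0.087 -0.006] g 0.03484403018688034
```

View pics/w3.png

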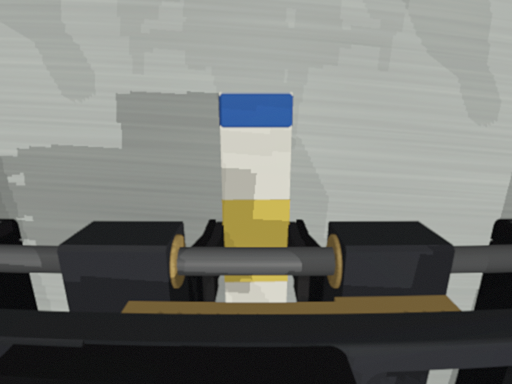

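play_rows(
  commands=[
    {"x":0,"y":0,"z":15,"spin":0},
    {"x":0,"y":0,"z":10,"spin":0},
    {"x":0,"y":0,"z":5,"spin":0},
    {"x":0,"y":0,"z":0,"spin":0},
  ],
)

```text
time: 4.55
position: [0.4698, -0.2962, 0.0302]
tool_rot: [0.999, 0.035, 0.011, 0.01]
ft_force: [0.5, -0.3, -4.6]
grip_width: 0.0359
```

```bash
python3 -c "
from h import *
ob()"
```

```text
t 4.55 p [ 0.4698 -0.2962  0.0302] q [-0.765  0.72   1.769  0.003  0.622  0.735] rot [[0.997, 0.069, 0.023], [0.069, -0.997, -0.02], [0.021, 0.021, -1.0]] F [ 0.49 -0.29 -4.61] M [ 0.07  -0.117  0.028] g 0.03585578383189351
```

play_rows(
  commands=[
    {"x":0,"y":0,"z":10,"spin":0},
    {"x":0,"y":0,"z":5,"spin":0},
    {"x":0,"y":0,"z":0,"spin":0},
  ],
)

```text
time: 4.85
position: [0.4715, -0.2969, 0.0259]
tool_rot: [0.999, 0.035, 0.013, 0.012]
ft_force: [0.1, 0.5, -5.2]
grip_width: 0.0351
```

```bash
python3 -c "
from h import *
ob();p=cams.camera('scene');save(p,'s4')
cv2.imwrite('pics/s4c.png',cv2.resize(p['img'][140:290,80:300,::-1],None,fx=3.5,fy=3.5,interpolation=cv2.INTER_CUBIC))"
```

```text
t 4.85 p [ 0.4715 -0.2969  0.0259] q [-0.763  0.728  1.77   0.003  0.607  0.735] rot [[0.997, 0.07, 0.027], [0.071, -0.997, -0.024], [0.025, 0.025, -0.999]] F [ 0.1   0.45 -5.19] M [ 0.076 -0.211  0.046] g 0.03505965633281621
```

View pics/s4c.png

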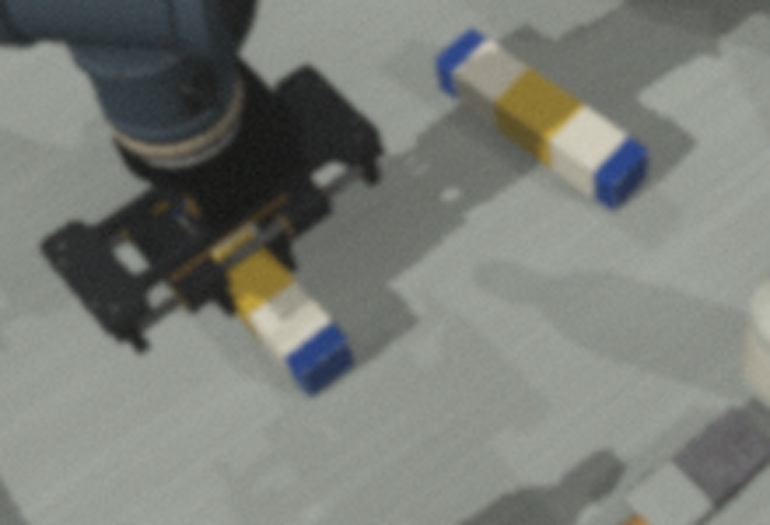

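play_rows(
  commands=[
    {"x":0,"y":0,"z":0,"spin":0},
    {"x":0,"y":0,"z":0,"spin":0},
    {"x":-12,"y":0,"z":10,"spin":0},
    {"x":-12,"y":0,"z":10,"spin":0},
    {"x":-10,"y":0,"z":6,"spin":0},
  ],
  grip=0.65,
)

```text
time: 5.4
position: [0.4472, -0.3028, 0.0008]
tool_rot: [0.999, 0.029, 0.022, 0.016]
ft_force: [32.9, 30.5, 80.4]
grip_width: 0.056
```

```bash
python3 plan.py .439 -.297 .003 .069 1
```

```text
t 5.4 p [ 0.4472 -0.3028  0.0008] q [-0.809  0.762  1.834  0.025  0.494  0.682] rot [[0.997, 0.058, 0.045], [0.059, -0.998, -0.03], [0.043, 0.033, -0.999]] F [32.88 30.49 80.41] M [ 7.769 -6.09  -0.639] g 0.05600607927514388
D [-8.2  5.8  2.2] dyaw 0.01 n 1
{'x': -7.9, 'y': -6.3, 'z': -2.2, 'spin': np.float64(-0.01)}
```

play_rows(
  commands=[
    {"x":0,"y":0,"z":-8,"spin":0},
  ],
)

```text
time: 5.5
position: [0.448, -0.3026, 0.0091]
tool_rot: [0.999, 0.028, 0.023, 0.016]
ft_force: [-0.8, 0.4, -0.7]
grip_width: 0.0564
```

```bash
python3 plan.py .439 -.297 .006 .069 1;python3 -c "
from h import *
p=cams.camera('wrist');save(p,'w5')
p=cams.camera('scene');
cv2.imwrite('pics/s5c.png',cv2.resize(p['img'][140:290,80:300,::-1],None,fx=3.5,fy=3.5,interpolation=cv2.INTER_CUBIC))"
```

```text
t 5.5 p [ 0.448  -0.3026  0.0091] q [-0.808  0.746  1.833  0.027  0.509  0.682] rot [[0.997, 0.056, 0.047], [0.057, -0.998, -0.03], [0.045, 0.033, -0.998]] F [-0.79  0.4  -0.73] M [0.084 0.11  0.045] g 0.05637693670920449
D [-9.   5.6 -3.1] dyaw 0.012 n 1
{'x': -8.7, 'y': -6.1, 'z': 3.1, 'spin': np.float64(-0.012)}
```

View pics/w5.png

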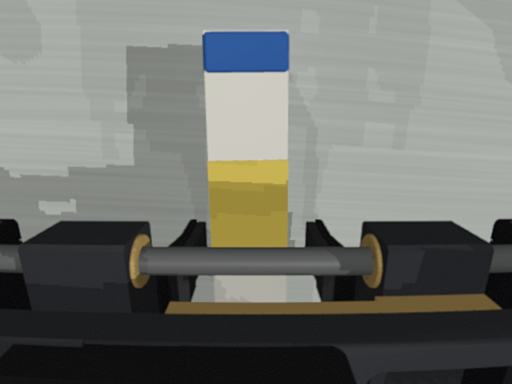

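View pics/s5c.png

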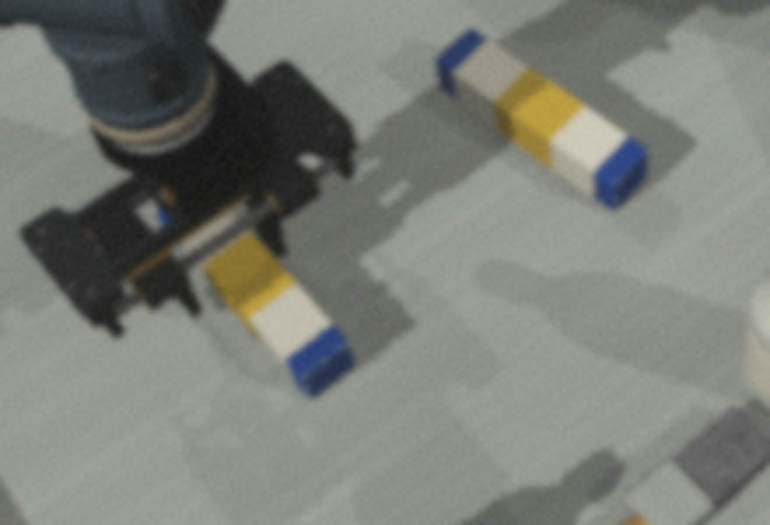

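play_rows(
  commands=[
    {"x":-9,"y":-4,"z":1,"spin":0},
    {"x":0,"y":0,"z":1,"spin":0},
  ],
  grip=0,
)

```text
time: 5.8
position: [0.4378, -0.2996, 0.0057]
tool_rot: [0.999, 0.03, 0.022, 0.016]
ft_force: [-0.1, 0.2, 0.2]
grip_width: 0.0473
```

```bash
python3 plan.py .439 -.297 .006 .069 1
```

```text
t 5.8 p [ 0.4378 -0.2996  0.0057] q [-0.818  0.747  1.858  0.025  0.483  0.671] rot [[0.997, 0.059, 0.045], [0.061, -0.998, -0.031], [0.043, 0.034, -0.998]] F [-0.08  0.25  0.17] M [0.072 0.076 0.001] g 0.047263974671041944
D [1.2 2.6 0.3] dyaw 0.008 n 1
{'x': 1.4, 'y': -2.5, 'z': -0.3, 'spin': np.float64(-0.008)}
```

play_rows(
  commands=[
    {"x":0,"y":-2,"z":0,"spin":0},
    {"x":0,"y":0,"z":0,"spin":0},
    {"x":0,"y":0,"z":0,"spin":0},
  ],
  grip=0,
)

```text
time: 6.1
position: [0.4371, -0.2979, 0.0047]
tool_rot: [0.999, 0.029, 0.022, 0.016]
ft_force: [0.6, 2.4, 6.1]
grip_width: 0.0361
```

```bash
python3 plan.py .439 -.297 .006 .069 1
```

```text
t 6.1 p [ 0.4371 -0.2979  0.0047] q [-0.817  0.748  1.862  0.025  0.479  0.674] rot [[0.997, 0.058, 0.045], [0.059, -0.998, -0.031], [0.043, 0.033, -0.999]] F [0.59 2.44 6.1 ] M [ 0.288 -0.047  0.027] g 0.03612401583116795
D [1.9 0.9 1.3] dyaw 0.01 n 1
{'x': 2.0, 'y': -0.8, 'z': -1.3, 'spin': np.float64(-0.01)}
```

Gripped. Lift quickly and read the load.

play_rows(
  commands=[
    {"x":0,"y":0,"z":0,"spin":0},
    {"x":0,"y":0,"z":-20,"spin":0},
    {"x":0,"y":0,"z":-40,"spin":0},
    {"x":0,"y":0,"z":-45,"spin":0},
    {"x":0,"y":0,"z":-45,"spin":0},
    {"x":0,"y":0,"z":-30,"spin":0},
    {"x":0,"y":0,"z":-10,"spin":0},
  ],
)

```text
time: 6.8
position: [0.4234, -0.2872, 0.1911]
tool_rot: [0.999, 0.029, 0.013, 0.006]
ft_force: [0.4, -0.5, -4.7]
grip_width: 0.0358
```

```bash
python3 -c "
from h import *
ob();p=cams.camera('scene')
cv2.imwrite('pics/s6c.png',cv2.resize(p['img'][100:290,50:300,::-1],None,fx=3,fy=3,interpolation=cv2.INTER_CUBIC))
ob();cams.camera('top');ob()"
```

```text
t 6.8 p [ 0.4234 -0.2872  0.1911] q [-0.822  0.41   1.768  0.014  0.938  0.683] rot [[0.998, 0.058, 0.026], [0.058, -0.998, -0.011], [0.025, 0.012, -1.0]] F [ 0.39 -0.48 -4.66] M [ 0.007 -0.047  0.007] g 0.03583817545371094
t 6.85 p [ 0.4235 -0.2873  0.1914] q [-0.822  0.409  1.768  0.014  0.939  0.683] rot [[0.998, 0.058, 0.026], [0.058, -0.998, -0.011], [0.025, 0.013, -1.0]] F [ 0.32 -0.03 -3.36] M [ 0.022  0.031 -0.028] g 0.0358092981254797
t 6.9 p [ 0.4231 -0.2869  0.1896] q [-0.822  0.412  1.77   0.014  0.936  0.683] rot [[0.998, 0.057, 0.025], [0.058, -0.998, -0.01], [0.024, 0.011, -1.0]] F [-0.08 -0.36 -4.61] M [ 0.01  -0.015 -0.011] g 0.03591771253944367
```

View pics/s6c.png

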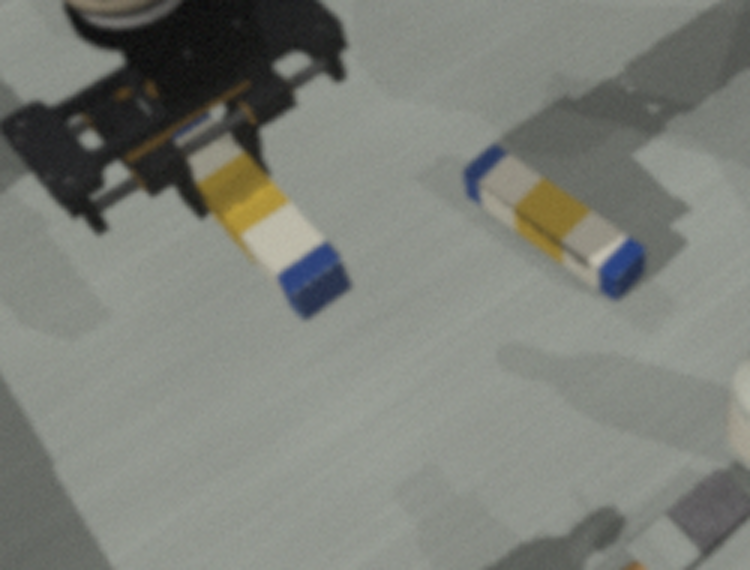

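```bash
python3 plan.py .570 .2228 .21 3.757 26
```

```text
t 6.9 p [ 0.4231 -0.2869  0.1896] q [-0.822  0.412  1.77   0.014  0.936  0.683] rot [[0.998, 0.057, 0.025], [0.058, -0.998, -0.01], [0.024, 0.011, -1.0]] F [-0.08 -0.36 -4.61] M [ 0.01  -0.015 -0.011] g 0.03591771253944367
D [146.9 509.7  20.4] dyaw 3.699 n 26
{'x': 6.8, 'y': -19.2, 'z': -0.8, 'spin': np.float64(-0.142)}
{'x': 9.4, 'y': -18.1, 'z': -0.8, 'spin': np.float64(-0.142)}
{'x': 11.9, 'y': -16.6, 'z': -0.8, 'spin': np.float64(-0.142)}
{'x': 14.1, 'y': -14.7, 'z': -0.8, 'spin': np.float64(-0.142)}
{'x': 16.1, 'y': -12.6, 'z': -0.8, 'spin': np.float64(-0.142)}
{'x': 17.7, 'y': -10.2, 'z': -0.8, 'spin': np.float64(-0.142)}
{'x': 19.0, 'y': -7.5, 'z': -0.8, 'spin': np.float64(-0.142)}
{'x': 19.8, 'y': -4.8, 'z': -0.8, 'spin': np.float64(-0.142)}
{'x': 20.3, 'y': -1.9, 'z': -0.8, 'spin': np.float64(-0.142)}
{'x': 20.4, 'y': 1.0, 'z': -0.8, 'spin': np.float64(-0.142)}
{'x': 20.0, 'y': 3.9, 'z': -0.8, 'spin': np.float64(-0.142)}
{'x': 19.3, 'y': 6.7, 'z': -0.8, 'spin': np.float64(-0.142)}
{'x': 18.1, 'y': 9.3, 'z': -0.8, 'spin': np.float64(-0.142)}
{'x': 16.6, 'y': 11.8, 'z': -0.8, 'spin': np.float64(-0.142)}
{'x': 14.8, 'y': 14.0, 'z': -0.8, 'spin': np.float64(-0.142)}
{'x': 12.7, 'y': 16.0, 'z': -0.8, 'spin': np.float64(-0.142)}
{'x': 10.3, 'y': 17.6, 'z': -0.8, 'spin': np.float64(-0.142)}
{'x': 7.7, 'y': 18.9, 'z': -0.8, 'spin': np.float64(-0.142)}
{'x': 4.9, 'y': 19.8, 'z': -0.8, 'spin': np.float64(-0.142)}
{'x': 2.0, 'y': 20.3, 'z': -0.8, 'spin': np.float64(-0.142)}
{'x': -0.9, 'y': 20.4, 'z': -0.8, 'spin': np.float64(-0.142)}
{'x': -3.7, 'y': 20.1, 'z': -0.8, 'spin': np.float64(-0.142)}
{'x': -6.6, 'y': 19.3, 'z': -0.8, 'spin': np.float64(-0.142)}
{'x': -9.2, 'y': 18.2, 'z': -0.8, 'spin': np.float64(-0.142)}
{'x': -11.7, 'y': 16.7, 'z': -0.8, 'spin': np.float64(-0.142)}
{'x': -14.0, 'y': 14.9, 'z': -0.8, 'spin': np.float64(-0.142)}
```

play_rows(
  commands=[
    {"x":7,"y":-19,"z":-3,"spin":-0.145},
    {"x":9.5,"y":-18,"z":-3,"spin":-0.145},
    {"x":12,"y":-16.5,"z":-3,"spin":-0.145},
    {"x":14,"y":-14.5,"z":-3,"spin":-0.145},
    {"x":16,"y":-12.5,"z":-3,"spin":-0.145},
    {"x":17.5,"y":-10,"z":-3,"spin":-0.145},
    {"x":19,"y":-7.5,"z":-3,"spin":-0.145},
    {"x":20,"y":-5,"z":-3,"spin":-0.145},
  ],
)

```text
time: 7.7
position: [0.454, -0.1195, 0.1924]
tool_rot: [0.81, 0.586, -0.0, -0.01]
ft_force: [0.5, -0.6, -4.5]
grip_width: 0.0358
```

```bash
python3 plan.py .570 .2228 .21 3.757
```

```text
t 7.7 p [ 0.454  -0.1195  0.1924] q [-0.502  0.371  1.835  0.01   0.953 -0.19 ] rot [[0.312, 0.95, -0.011], [0.95, -0.312, 0.016], [0.011, -0.016, -1.0]] F [ 0.5  -0.63 -4.5 ] M [-0.002 -0.083  0.014] g 0.03577164215141371
D [116.  342.3  17.6] dyaw 2.504 n 18
{'x': 20.1, 'y': 0.2, 'z': -1.0, 'spin': np.float64(-0.139)}
{'x': 19.9, 'y': 3.0, 'z': -1.0, 'spin': np.float64(-0.139)}
{'x': 19.3, 'y': 5.7, 'z': -1.0, 'spin': np.float64(-0.139)}
{'x': 18.3, 'y': 8.3, 'z': -1.0, 'spin': np.float64(-0.139)}
{'x': 17.0, 'y': 10.8, 'z': -1.0, 'spin': np.float64(-0.139)}
{'x': 15.3, 'y': 13.0, 'z': -1.0, 'spin': np.float64(-0.139)}
{'x': 13.3, 'y': 15.0, 'z': -1.0, 'spin': np.float64(-0.139)}
{'x': 11.1, 'y': 16.7, 'z': -1.0, 'spin': np.float64(-0.139)}
{'x': 8.7, 'y': 18.1, 'z': -1.0, 'spin': np.float64(-0.139)}
{'x': 6.1, 'y': 19.1, 'z': -1.0, 'spin': np.float64(-0.139)}
{'x': 3.4, 'y': 19.8, 'z': -1.0, 'spin': np.float64(-0.139)}
{'x': 0.6, 'y': 20.1, 'z': -1.0, 'spin': np.float64(-0.139)}
{'x': -2.2, 'y': 20.0, 'z': -1.0, 'spin': np.float64(-0.139)}
{'x': -4.9, 'y': 19.5, 'z': -1.0, 'spin': np.float64(-0.139)}
{'x': -7.6, 'y': 18.6, 'z': -1.0, 'spin': np.float64(-0.139)}
{'x': -10.1, 'y': 17.4, 'z': -1.0, 'spin': np.float64(-0.139)}
{'x': -12.4, 'y': 15.8, 'z': -1.0, 'spin': np.float64(-0.139)}
{'x': -14.4, 'y': 13.9, 'z': -1.0, 'spin': np.float64(-0.139)}
```

play_rows(
  commands=[
    {"x":20,"y":0,"z":-5,"spin":-0.145},
    {"x":20,"y":3,"z":-5,"spin":-0.145},
    {"x":19.5,"y":6,"z":-5,"spin":-0.145},
    {"x":18.5,"y":8.5,"z":-5,"spin":-0.145},
    {"x":17,"y":11,"z":-4,"spin":-0.145},
    {"x":15.5,"y":13,"z":-4,"spin":-0.145},
    {"x":13.5,"y":15,"z":-4,"spin":-0.145},
    {"x":11,"y":17,"z":-4,"spin":-0.145},
  ],
)

```text
time: 8.5
position: [0.4885, 0.0456, 0.2072]
tool_rot: [0.337, 0.941, 0.004, -0.033]
ft_force: [0.0, -0.6, -4.4]
grip_width: 0.0362
```

```bash
python3 plan.py .570 .2228 .21 3.757
```

```text
t 8.5 p [0.4885 0.0456 0.2072] q [-0.149  0.393  1.74   0.024  1.073 -1.043] rot [[-0.77, 0.635, -0.06], [0.635, 0.772, 0.031], [0.066, -0.015, -0.998]] F [ 0.   -0.6  -4.37] M [ 0.001 -0.204 -0.002] g 0.03619251206475817
D [ 81.5 177.2   2.8] dyaw 1.305 n 9
{'x': 5.5, 'y': 21.0, 'z': -0.3, 'spin': np.float64(-0.145)}
{'x': 2.5, 'y': 21.5, 'z': -0.3, 'spin': np.float64(-0.145)}
{'x': -0.7, 'y': 21.7, 'z': -0.3, 'spin': np.float64(-0.145)}
{'x': -3.8, 'y': 21.3, 'z': -0.3, 'spin': np.float64(-0.145)}
{'x': -6.8, 'y': 20.6, 'z': -0.3, 'spin': np.float64(-0.145)}
{'x': -9.7, 'y': 19.4, 'z': -0.3, 'spin': np.float64(-0.145)}
{'x': -12.4, 'y': 17.7, 'z': -0.3, 'spin': np.float64(-0.145)}
{'x': -14.9, 'y': 15.8, 'z': -0.3, 'spin': np.float64(-0.145)}
{'x': -17.0, 'y': 13.4, 'z': -0.3, 'spin': np.float64(-0.145)}
```

play_rows(
  commands=[
    {"x":5.5,"y":21,"z":-2,"spin":-0.15},
    {"x":2.5,"y":21.5,"z":-2,"spin":-0.15},
    {"x":-0.5,"y":21.5,"z":-2,"spin":-0.15},
    {"x":-4,"y":21.5,"z":-2,"spin":-0.15},
    {"x":-7,"y":20.5,"z":-2,"spin":-0.15},
    {"x":-10,"y":19.5,"z":-2,"spin":-0.15},
    {"x":-12.5,"y":17.5,"z":-2,"spin":-0.15},
    {"x":-15,"y":16,"z":-2,"spin":-0.15},
  ],
)

```text
time: 9.3
position: [0.5476, 0.2098, 0.1943]
tool_rot: [-0.252, 0.966, 0.027, -0.049]
ft_force: [0.6, -0.9, -4.1]
grip_width: 0.0358
```

```bash
python3 plan.py .570 .2228 .17 -2.526; python3 -c "
from h import *
p=cams.camera('scene')
cv2.imwrite('pics/s7c.png',cv2.resize(p['img'][40:220,200:430,::-1],None,fx=3,fy=3,interpolation=cv2.INTER_CUBIC))
ob()"
```

```text
t 9.3 p [0.5476 0.2098 0.1943] q [ 0.152  0.548  1.49   0.047  1.208 -1.948] rot [[-0.868, -0.485, -0.109], [-0.49, 0.871, 0.027], [0.082, 0.077, -0.994]] F [ 0.56 -0.9  -4.09] M [ 0.04  -0.254  0.02 ] g 0.03582656006959509
D [ 22.4  13.  -24.3] dyaw 0.102 n 1
{'x': -25.9, 'y': 0.3, 'z': 24.3, 'spin': np.float64(-0.102)}
t 9.35 p [0.5492 0.2134 0.1941] q [ 0.156  0.55   1.486  0.051  1.207 -1.952] rot [[-0.865, -0.49, -0.107], [-0.495, 0.868, 0.031], [0.077, 0.08, -0.994]] F [ 3.7   3.16 -4.98] M [ 0.367 -0.466 -0.049] g 0.035684836036168455
```

View pics/s7c.png

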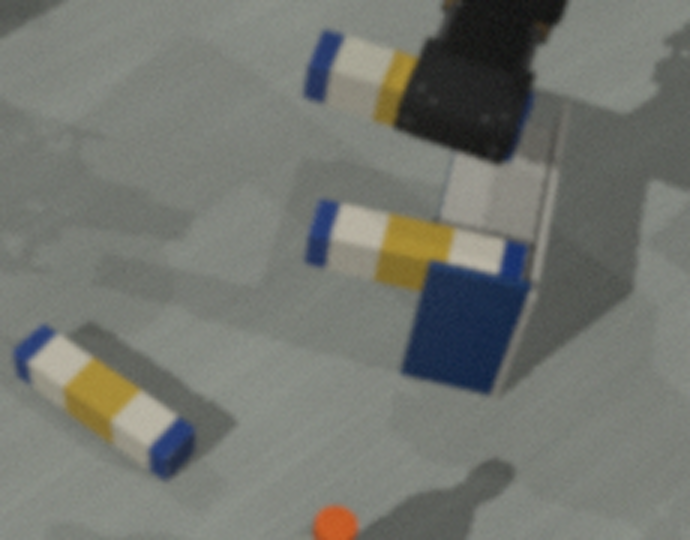

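```bash
cat > plan.py <<'E'
import sys
from h import *
o=ob()
M=R.from_quat(o['tool_rot']).as_matrix();y0=np.arctan2(M[1,0],M[0,0])
x,y,z,yaw=map(float,sys.argv[1:5])
D=np.array([x,y,z])-o['position'];dy=(yaw-y0)
n=int(sys.argv[5]) if len(sys.argv)>5 else int(max(np.ceil(np.linalg.norm(D)/.045),np.ceil(abs(dy)/.145),1))
t=M[:2,2];az=o['q'][0]
LR=np.array([[.8162,-.5778],[.5778,.8162]]);L=LR.T@(o['position'][:2]-[.6607,.1862])
print('D',np.round(D*1000,1),'dyaw',round(dy,3),'n',n,'ledge xy',np.round(L*1000,1),'yaw-ledge',round(np.degrees(y0-.616),1),'tilt',np.round(t,3))
for i in range(n):
    d=(M@R.from_euler('z',-dy*i/n).as_matrix()).T@D/n*1000
    print([round(float(k),1) for k in d],'spin',round(float(-dy/n),3))
E
python3 plan.py .570 .2228 .16 -2.526
```

```text
t 9.35 p [0.5492 0.2134 0.1941] q [ 0.156  0.55   1.486  0.051  1.207 -1.952] rot [[-0.865, -0.49, -0.107], [-0.495, 0.868, 0.031], [0.077, 0.08, -0.994]] F [ 3.7   3.16 -4.98] M [ 0.367 -0.466 -0.049] g 0.035684836036168455
D [ 20.8   9.4 -34.1] dyaw 0.096 n 1 ledge xy [-75.3  86.6] yaw-ledge -185.5 tilt [-0.107  0.031]
[-25.3, -4.7, 32.0] spin -0.096
```

play_rows(
  commands=[
    {"x":-14,"y":-2,"z":14,"spin":-0.06},
    {"x":-10,"y":-2,"z":14,"spin":-0.04},
  ],
)

```text
time: 9.55
position: [0.5671, 0.2244, 0.1584]
tool_rot: [-0.305, 0.95, 0.031, -0.049]
ft_force: [0.0, -0.3, -4.4]
grip_width: 0.0358
```

```bash
python3 plan.py .5668 .2202 .12 -2.526;python3 -c "
from h import *
p=cams.camera('wrist');save(p,'w8')
p=cams.camera('top')
cv2.imwrite('pics/t8c.png',cv2.resize(p['img'][130:280,40:230,::-1],None,fx=4,fy=4,interpolation=cv2.INTER_CUBIC))
"
```

```text
t 9.55 p [0.5671 0.2244 0.1584] q [ 0.169  0.622  1.457  0.052  1.17  -2.046] rot [[-0.809, -0.577, -0.113], [-0.583, 0.812, 0.03], [0.074, 0.09, -0.993]] F [ 0.03 -0.33 -4.41] M [ 0.119 -0.245 -0.017] g 0.0358443020344506
D [ -0.3  -4.2 -38.4] dyaw -0.009 n 1 ledge xy [-54.3  85.3] yaw-ledge -179.5 tilt [-0.113  0.03 ]
[-0.2, -6.7, 38.1] spin 0.009
```

View pics/t8c.png

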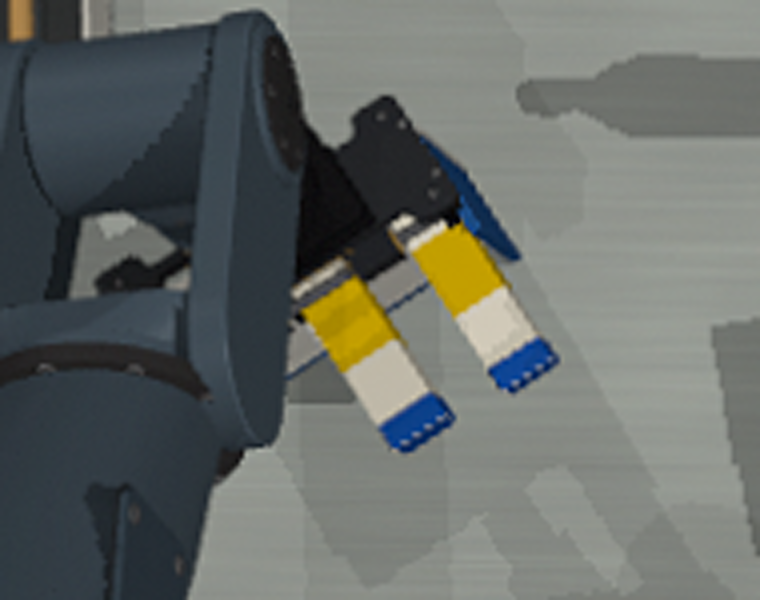

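View pics/w8.png

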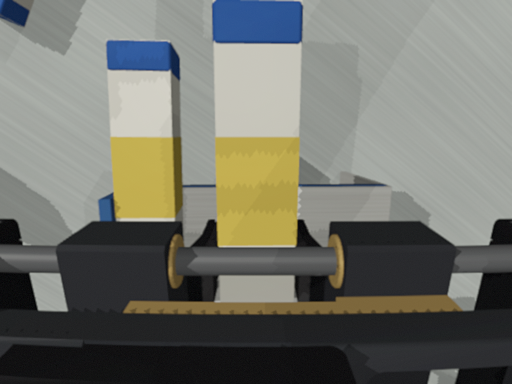

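play_rows(
  commands=[
    {"x":1,"y":-4,"z":22,"spin":0},
    {"x":1,"y":-2,"z":16,"spin":0},
  ],
)

```text
time: 9.85
position: [0.5622, 0.2184, 0.116]
tool_rot: [-0.303, 0.951, 0.032, -0.053]
ft_force: [-1.2, -0.0, -5.0]
grip_width: 0.0356
```

```bash
python3 plan.py .5668 .2202 .106 -2.526
```

```text
t 9.85 p [0.5622 0.2184 0.116 ] q [ 0.161  0.672  1.499  0.053  1.086 -2.053] rot [[-0.811, -0.573, -0.12], [-0.579, 0.815, 0.028], [0.082, 0.092, -0.992]] F [-1.22 -0.   -5.02] M [ 0.092 -0.171  0.023] g 0.03560683549854115
D [  4.6   1.8 -10. ] dyaw -0.005 n 1 ledge xy [-61.8  83.2] yaw-ledge -179.7 tilt [-0.12   0.028]
[-5.6, -2.1, 9.4] spin 0.005
```

play_rows(
  commands=[
    {"x":-6,"y":0,"z":5,"spin":0},
  ],
)

```text
time: 9.95
position: [0.5636, 0.2208, 0.1078]
tool_rot: [-0.302, 0.951, 0.032, -0.057]
ft_force: [-0.2, 0.5, -2.0]
grip_width: 0.0359
```

```bash
python3 plan.py .5668 .2202 .106 -2.526
```

```text
t 9.95 p [0.5636 0.2208 0.1078] q [ 0.165  0.688  1.492  0.053  1.084 -2.048] rot [[-0.811, -0.57, -0.127], [-0.578, 0.816, 0.026], [0.089, 0.095, -0.992]] F [-0.22  0.54 -2.05] M [-0.038 -0.092  0.082] g 0.03591403283794264
D [ 3.2 -0.6 -1.8] dyaw -0.003 n 1 ledge xy [-59.3  84.4] yaw-ledge -179.9 tilt [-0.127  0.026]
[-2.4, -2.5, 1.4] spin 0.003
```

play_rows(
  commands=[
    {"x":-3,"y":0,"z":1,"spin":0},
    {"x":0,"y":0,"z":0,"spin":0},
  ],
)

```text
time: 10.15
position: [0.5644, 0.2213, 0.1067]
tool_rot: [-0.301, 0.951, 0.031, -0.06]
ft_force: [-0.3, 0.1, -2.6]
grip_width: 0.0357
```

play_rows(
  commands=[
    {"x":0,"y":0,"z":-1,"spin":0},
    {"x":0,"y":0,"z":0,"spin":0},
  ],
  grip=0.56,
)

```text
time: 10.35
position: [0.5661, 0.2222, 0.1095]
tool_rot: [-0.3, 0.952, 0.032, -0.058]
ft_force: [-0.2, 0.8, 0.2]
grip_width: 0.0442
```

```bash
python3 plan.py .5668 .2202 .106 -2.526;python3 -c "
from h import *
p=cams.camera('scene')
cv2.imwrite('pics/s9c.png',cv2.resize(p['img'][40:220,200:430,::-1],None,fx=3,fy=3,interpolation=cv2.INTER_CUBIC))
"
```

```text
t 10.35 p [0.5661 0.2222 0.1095] q [ 0.167  0.69   1.482  0.053  1.094 -2.043] rot [[-0.813, -0.568, -0.129], [-0.575, 0.817, 0.026], [0.091, 0.095, -0.991]] F [-0.17  0.85  0.17] M [ 0.168 -0.153 -0.01 ] g 0.04416666414469673
D [ 0.7 -2.  -3.5] dyaw -0.001 n 1 ledge xy [-56.4  84.1] yaw-ledge -180.0 tilt [-0.129  0.026]
[0.3, -2.4, 3.3] spin 0.001
```

View pics/s9c.png

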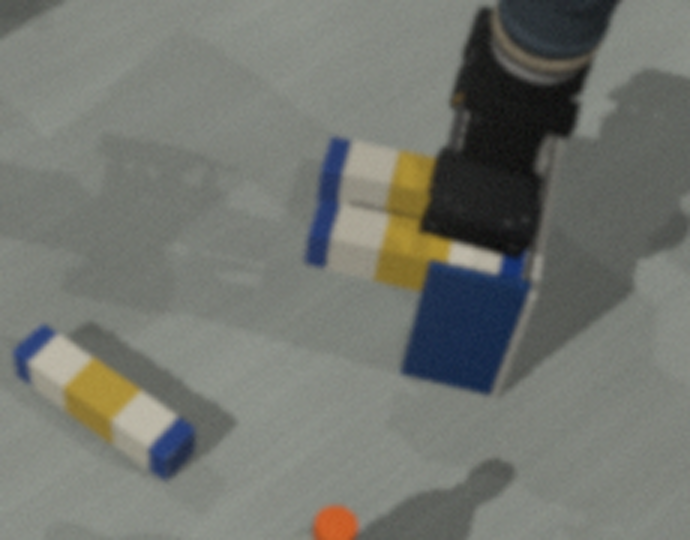

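play_rows(
  commands=[
    {"x":0,"y":0,"z":0,"spin":0},
    {"x":2,"y":2,"z":-18,"spin":0},
    {"x":3,"y":3,"z":-30,"spin":0},
    {"x":3,"y":3,"z":-30,"spin":0},
    {"x":0,"y":0,"z":-10,"spin":0},
  ],
)

```text
time: 10.9
position: [0.568, 0.2223, 0.2018]
tool_rot: [-0.3, 0.952, 0.031, -0.056]
ft_force: [-0.0, -0.0, -0.3]
grip_width: 0.049
```

```bash
python3 plan.py .5668 .2202 .2 -2.526;python3 -c "
from h import *
p=cams.camera('wrist');save(p,'w10')
"
```

```text
t 10.9 p [0.568  0.2223 0.2018] q [ 0.166  0.577  1.408  0.049  1.276 -2.033] rot [[-0.813, -0.568, -0.126], [-0.575, 0.817, 0.026], [0.088, 0.093, -0.992]] F [-0.01 -0.02 -0.31] M [ 0.169 -0.172  0.008] g 0.04903259900168575
D [-1.2 -2.1 -1.8] dyaw -0.0 n 1 ledge xy [-54.8  83.1] yaw-ledge -180.0 tilt [-0.126  0.026]
[2.0, -1.2, 1.8] spin 0.0
```

View pics/w10.png

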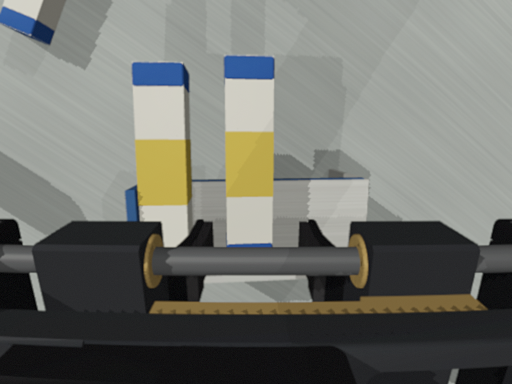

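play_rows(
  commands=[
    {"x":0,"y":0,"z":0,"spin":0},
    {"x":0,"y":0,"z":0,"spin":0},
    {"x":0,"y":0,"z":0,"spin":0},
    {"x":0,"y":0,"z":0,"spin":0},
    {"x":0,"y":0,"z":0,"spin":0},
    {"x":0,"y":0,"z":0,"spin":0},
  ],
)

```text
time: 11.55
position: [0.5662, 0.2217, 0.197]
tool_rot: [-0.3, 0.952, 0.032, -0.059]
ft_force: [-0.1, -0.8, -0.5]
grip_width: 0.0488
```

```bash
python3 plan.py .5668 .2202 .2 -2.526
```

```text
t 11.55 p [0.5662 0.2217 0.197 ] q [ 0.166  0.583  1.413  0.049  1.273 -2.033] rot [[-0.813, -0.567, -0.132], [-0.575, 0.818, 0.025], [0.094, 0.096, -0.991]] F [-0.09 -0.77 -0.52] M [ 0.139 -0.167  0.021] g 0.04876369826342343
D [ 0.6 -1.5  3. ] dyaw -0.0 n 1 ledge xy [-56.7  83.6] yaw-ledge -180.0 tilt [-0.132  0.025]
[0.6, -1.3, -3.1] spin 0.0
```

```bash
python3 plan.py .482 -.078 .2 -6.068 25 | head -20
```

```text
t 11.55 p [0.5662 0.2217 0.197 ] q [ 0.166  0.583  1.413  0.049  1.273 -2.033] rot [[-0.813, -0.567, -0.132], [-0.575, 0.818, 0.025], [0.094, 0.096, -0.991]] F [-0.09 -0.77 -0.52] M [ 0.139 -0.167  0.021] g 0.04876369826342343
D [ -84.2 -299.7    3. ] dyaw -3.542 n 25 ledge xy [-56.7  83.6] yaw-ledge -180.0 tilt [-0.132  0.025]
[9.6, -7.9, 0.0] spin 0.142
[8.4, -9.2, 0.0] spin 0.142
[7.1, -10.3, 0.0] spin 0.142
[5.5, -11.2, 0.0] spin 0.142
[3.9, -11.8, 0.0] spin 0.142
[2.2, -12.3, 0.0] spin 0.142
[0.4, -12.4, 0.0] spin 0.142
[-1.3, -12.4, 0.0] spin 0.142
[-3.1, -12.1, 0.0] spin 0.142
[-4.7, -11.5, 0.0] spin 0.142
[-6.3, -10.7, 0.0] spin 0.142
[-7.8, -9.7, 0.0] spin 0.142
[-9.1, -8.5, 0.0] spin 0.142
[-10.2, -7.2, 0.0] spin 0.142
[-11.1, -5.7, 0.0] spin 0.142
[-11.8, -4.0, 0.0] spin 0.142
[-12.2, -2.3, 0.0] spin 0.142
[-12.4, -0.6, 0.0] spin 0.142
```

play_rows(
  commands=[
    {"x":9.5,"y":-8,"z":-3,"spin":0.148},
    {"x":8.5,"y":-9,"z":-3,"spin":0.148},
    {"x":7,"y":-10,"z":-3,"spin":0.148},
    {"x":5.5,"y":-11,"z":-3,"spin":0.148},
    {"x":4,"y":-12,"z":-3,"spin":0.148},
    {"x":2,"y":-12,"z":-3,"spin":0.148},
    {"x":0.5,"y":-12.5,"z":-3,"spin":0.148},
    {"x":-1,"y":-12.5,"z":-3,"spin":0.148},
  ],
  grip=1,
)

```text
time: 12.35
position: [0.5371, 0.1248, 0.2202]
tool_rot: [0.291, 0.954, -0.008, -0.069]
ft_force: [0.1, -0.7, -0.3]
grip_width: 0.0865
```

```bash
python3 plan.py .482 -.078 .2 .215 17 | head -14
```

```text
t 12.35 p [0.5371 0.1248 0.2202] q [ 0.011  0.487  1.527  0.027  1.265 -0.977] rot [[-0.821, 0.555, -0.137], [0.557, 0.83, 0.024], [0.127, -0.056, -0.99]] F [ 0.14 -0.65 -0.26] M [ 0.069 -0.189 -0.033] g 0.08648495313250838
D [ -55.1 -202.8  -20.2] dyaw -2.33 n 17 ledge xy [-136.3   21.3] yaw-ledge 110.5 tilt [-0.137  0.024]
[-4.1, -11.6, 1.3] spin 0.137
[-5.7, -11.0, 1.3] spin 0.137
[-7.1, -10.1, 1.3] spin 0.137
[-8.4, -9.0, 1.3] spin 0.137
[-9.6, -7.8, 1.3] spin 0.137
[-10.6, -6.4, 1.3] spin 0.137
[-11.3, -4.9, 1.3] spin 0.137
[-11.9, -3.3, 1.3] spin 0.137
[-12.2, -1.6, 1.3] spin 0.137
[-12.3, 0.1, 1.3] spin 0.137
[-12.2, 1.7, 1.3] spin 0.137
[-11.9, 3.4, 1.3] spin 0.137
```

play_rows(
  commands=[
    {"x":-4,"y":-11.5,"z":0,"spin":0.148},
    {"x":-6,"y":-11,"z":0,"spin":0.148},
    {"x":-7,"y":-10,"z":0,"spin":0.148},
    {"x":-8.5,"y":-9,"z":0,"spin":0.148},
    {"x":-9.5,"y":-8,"z":0,"spin":0.148},
    {"x":-10.5,"y":-6.5,"z":0,"spin":0.148},
    {"x":-11.5,"y":-5,"z":0,"spin":0.148},
    {"x":-12,"y":-3,"z":0,"spin":0.148},
  ],
)

```text
time: 13.15
position: [0.5068, 0.0263, 0.2213]
tool_rot: [0.779, 0.623, -0.046, -0.053]
ft_force: [-1.0, 1.1, 0.1]
grip_width: 0.0875
```

```bash
python3 plan.py .482 -.078 .2 .215 9 | head -14
```

```text
t 13.15 p [0.5068 0.0263 0.2213] q [-1.690e-01  4.310e-01  1.629e+00  1.000e-03  1.222e+00  5.300e-02] rot [[0.22, 0.966, -0.138], [0.975, -0.219, 0.025], [-0.006, -0.14, -0.99]] F [-1.05  1.09  0.14] M [ 0.003 -0.2    0.019] g 0.08747150966853444
D [ -24.8 -104.3  -21.3] dyaw -1.134 n 9 ledge xy [-218.   -41.6] yaw-ledge 42.0 tilt [-0.138  0.025]
[-11.9, 0.2, 2.4] spin 0.126
[-11.8, 1.7, 2.4] spin 0.126
[-11.5, 3.2, 2.4] spin 0.126
[-11.0, 4.6, 2.4] spin 0.126
[-10.3, 5.9, 2.4] spin 0.126
[-9.5, 7.2, 2.4] spin 0.126
[-8.5, 8.3, 2.4] spin 0.126
[-7.4, 9.3, 2.4] spin 0.126
[-6.2, 10.2, 2.4] spin 0.126
```

play_rows(
  commands=[
    {"x":-13.5,"y":0,"z":0,"spin":0.148},
    {"x":-13.5,"y":2,"z":0,"spin":0.148},
    {"x":-13,"y":3.5,"z":0,"spin":0.148},
    {"x":-12.5,"y":5,"z":0,"spin":0.148},
    {"x":-11.5,"y":6.5,"z":0,"spin":0.148},
    {"x":-10.5,"y":8,"z":0,"spin":0.148},
    {"x":-9.5,"y":9.5,"z":0,"spin":0.148},
    {"x":-8,"y":10.5,"z":0,"spin":0.12},
  ],
)

```text
time: 13.95
position: [0.4748, -0.0803, 0.2222]
tool_rot: [0.994, 0.086, -0.068, -0.018]
ft_force: [-0.8, -0.6, -0.6]
grip_width: 0.0871
```

```bash
python3 plan.py .482 -.078 .01 .215
```

```text
t 13.95 p [ 0.4748 -0.0803  0.2222] q [-0.382  0.397  1.687 -0.031  1.196  1.029] rot [[0.976, 0.169, -0.139], [0.174, -0.984, 0.025], [-0.132, -0.048, -0.99]] F [-0.78 -0.62 -0.59] M [ 0.013 -0.048 -0.01 ] g 0.08710386770050023
D [   7.2    2.3 -212.2] dyaw 0.039 n 5 ledge xy [-305.7 -110.1] yaw-ledge -25.2 tilt [-0.139  0.025]
[7.1, 1.9, 41.8] spin -0.008
[7.1, 1.9, 41.8] spin -0.008
[7.1, 2.0, 41.8] spin -0.008
[7.1, 2.0, 41.8] spin -0.008
[7.0, 2.1, 41.8] spin -0.008
```

play_rows(
  commands=[
    {"x":7,"y":2,"z":42,"spin":-0.008},
    {"x":7,"y":2,"z":42,"spin":-0.008},
    {"x":6,"y":2,"z":42,"spin":-0.008},
    {"x":2,"y":0,"z":15,"spin":-0.008},
  ],
)

```text
time: 14.35
position: [0.4834, -0.0833, 0.0789]
tool_rot: [0.993, 0.1, -0.061, -0.016]
ft_force: [-0.0, 0.3, 0.7]
grip_width: 0.0869
```

```bash
python3 plan.py .482 -.078 .01 .215 1
```

```text
t 14.35 p [ 0.4834 -0.0833  0.0789] q [-0.381  0.624  1.795 -0.038  0.846  1.017] rot [[0.973, 0.196, -0.125], [0.2, -0.98, 0.019], [-0.118, -0.044, -0.992]] F [-0.02  0.27  0.68] M [ 0.001 -0.065  0.013] g 0.08688320446158687
D [ -1.4   5.3 -68.9] dyaw 0.012 n 1 ledge xy [-300.4 -117.5] yaw-ledge -23.7 tilt [-0.125  0.019]
[7.9, -2.4, 68.7] spin -0.012
```

play_rows(
  commands=[
    {"x":-7,"y":-2,"z":-48,"spin":0},
    {"x":-7,"y":-2,"z":-48,"spin":0},
    {"x":0,"y":0,"z":0,"spin":0},
  ],
)

```text
time: 14.65
position: [0.4772, -0.0829, 0.1664]
tool_rot: [0.992, 0.1, -0.073, -0.022]
ft_force: [1.6, -0.6, 0.1]
grip_width: 0.0872
```

```bash
python3 plan.py .482 -.078 .01 .215 1
```

```text
t 14.65 p [ 0.4772 -0.0829  0.1664] q [-0.385  0.485  1.728 -0.033  1.079  1.004] rot [[0.969, 0.194, -0.15], [0.201, -0.979, 0.03], [-0.141, -0.059, -0.988]] F [ 1.6  -0.61  0.09] M [-0.109 -0.136 -0.054] g 0.08715460600940717
D [   4.8    4.9 -156.4] dyaw 0.011 n 1 ledge xy [-305.2 -113.6] yaw-ledge -23.6 tilt [-0.15  0.03]
[27.7, 5.4, 154.0] spin -0.011
```

play_rows(
  commands=[
    {"x":7,"y":2,"z":48,"spin":0},
    {"x":7,"y":2,"z":48,"spin":0},
    {"x":0,"y":0,"z":0,"spin":0},
  ],
)

```text
time: 14.95
position: [0.4811, -0.0826, 0.0683]
tool_rot: [0.992, 0.099, -0.069, -0.02]
ft_force: [-0.7, 0.3, 0.3]
grip_width: 0.0872
```

```bash
python3 plan.py .482 -.078 .01 .215 1
```

```text
t 14.95 p [ 0.4811 -0.0826  0.0683] q [-0.381  0.647  1.792 -0.038  0.844  1.017] rot [[0.971, 0.195, -0.141], [0.2, -0.979, 0.026], [-0.133, -0.054, -0.99]] F [-0.68  0.28  0.27] M [0.005 0.03  0.029] g 0.08717744428434011
D [  0.9   4.6 -58.3] dyaw 0.012 n 1 ledge xy [-301.9 -115.6] yaw-ledge -23.6 tilt [-0.141  0.026]
[9.6, -1.2, 57.7] spin -0.012
```

play_rows(
  commands=[
    {"x":-2,"y":0,"z":-12,"spin":0},
    {"x":-4,"y":-1,"z":-25,"spin":0},
    {"x":-4,"y":-1,"z":-30,"spin":0},
    {"x":-4,"y":-1,"z":-30,"spin":0},
    {"x":-2,"y":0,"z":-15,"spin":0},
    {"x":0,"y":0,"z":-5,"spin":0},
  ],
)

```text
time: 15.55
position: [0.4827, -0.0867, 0.2042]
tool_rot: [0.993, 0.1, -0.064, -0.017]
ft_force: [1.1, -0.1, -1.4]
grip_width: 0.0867
```

```bash
python3 plan.py .482 -.078 .01 .215 1
```

```text
t 15.55 p [ 0.4827 -0.0867  0.2042] q [-0.387  0.429  1.691 -0.032  1.151  0.998] rot [[0.972, 0.196, -0.131], [0.2, -0.98, 0.022], [-0.124, -0.047, -0.991]] F [ 1.14 -0.09 -1.36] M [ 0.044 -0.068 -0.003] g 0.08674960958168959
D [  -0.7    8.7 -194.2] dyaw 0.012 n 1 ledge xy [-303.  -119.8] yaw-ledge -23.7 tilt [-0.131  0.022]
[25.1, 0.6, 192.8] spin -0.012
```

play_rows(
  commands=[
    {"x":5,"y":0,"z":42,"spin":0},
    {"x":5,"y":0,"z":42,"spin":0},
    {"x":4,"y":0,"z":35,"spin":0},
    {"x":2,"y":0,"z":12,"spin":0},
    {"x":-2,"y":0,"z":-12,"spin":0},
    {"x":-4,"y":0,"z":-28,"spin":0},
    {"x":-4,"y":0,"z":-35,"spin":0},
    {"x":-4,"y":0,"z":-30,"spin":0},
  ],
)

```text
time: 16.35
position: [0.4855, -0.0874, 0.1948]
tool_rot: [0.993, 0.1, -0.054, -0.012]
ft_force: [0.8, 0.3, -0.5]
grip_width: 0.0868
```

```bash
python3 plan.py .482 -.078 .01 .215 1
```

```text
t 16.35 p [ 0.4855 -0.0874  0.1948] q [-0.387  0.436  1.71  -0.033  1.103  1.   ] rot [[0.974, 0.197, -0.109], [0.2, -0.98, 0.013], [-0.105, -0.035, -0.994]] F [ 0.75  0.31 -0.53] M [-0.027 -0.069 -0.011] g 0.08677285764646796
D [  -3.5    9.4 -184.8] dyaw 0.013 n 1 ledge xy [-301.1 -122.1] yaw-ledge -23.7 tilt [-0.109  0.013]
[17.8, -3.5, 184.1] spin -0.013
```

play_rows(
  commands=[
    {"x":-2,"y":0,"z":-18,"spin":0},
    {"x":0,"y":0,"z":-8,"spin":0},
    {"x":5,"y":0,"z":42,"spin":0},
    {"x":5,"y":0,"z":42,"spin":0},
    {"x":4,"y":0,"z":35,"spin":0},
    {"x":2,"y":0,"z":10,"spin":0},
  ],
)

```text
time: 16.95
position: [0.5011, -0.0885, 0.111]
tool_rot: [0.994, 0.1, -0.035, -0.002]
ft_force: [-0.9, 0.6, 0.1]
grip_width: 0.0868
```

```bash
python3 plan.py .482 -.078 .01 .215 1
```

```text
t 16.95 p [ 0.5011 -0.0885  0.111 ] q [-0.377  0.567  1.772 -0.037  0.867  1.019] rot [[0.978, 0.198, -0.07], [0.199, -0.98, -0.003], [-0.07, -0.011, -0.998]] F [-0.92  0.58  0.11] M [0.024 0.024 0.042] g 0.08679816979200893
D [ -19.1   10.5 -101. ] dyaw 0.015 n 1 ledge xy [-289. -132.] yaw-ledge -23.8 tilt [-0.07  -0.003]
[-9.6, -12.9, 102.0] spin -0.015
```

play_rows(
  commands=[
    {"x":-6,"y":-1,"z":-12,"spin":0},
    {"x":-5,"y":-2,"z":-28,"spin":0},
    {"x":-5,"y":-2,"z":-35,"spin":0},
    {"x":-4,"y":-2,"z":-12,"spin":0},
    {"x":-3,"y":-1,"z":42,"spin":0},
    {"x":0,"y":-1,"z":42,"spin":0},
    {"x":0,"y":0,"z":30,"spin":0},
    {"x":0,"y":0,"z":10,"spin":0},
  ],
)

```text
time: 17.75
position: [0.4833, -0.0889, 0.0988]
tool_rot: [0.995, 0.1, -0.021, 0.006]
ft_force: [-0.8, -0.4, 0.3]
grip_width: 0.0868
```

```bash
python3 plan.py .482 -.078 .01 .215 1
```

```text
t 17.75 p [ 0.4833 -0.0889  0.0988] q [-0.391  0.562  1.848 -0.043  0.763  1.011] rot [[0.979, 0.2, -0.04], [0.199, -0.98, -0.016], [-0.043, 0.008, -0.999]] F [-0.77 -0.36  0.28] M [ 0.012  0.016 -0.063] g 0.08678437554605442
D [ -1.3  10.9 -88.8] dyaw 0.014 n 1 ledge xy [-303.7 -122. ] yaw-ledge -23.8 tilt [-0.04  -0.016]
[4.7, -11.6, 88.6] spin -0.014
```

play_rows(
  commands=[
    {"x":0,"y":-3,"z":-12,"spin":0},
    {"x":-1,"y":-2,"z":-28,"spin":0},
    {"x":-2,"y":-2,"z":-35,"spin":0},
    {"x":-2,"y":-2,"z":-12,"spin":-0.01},
    {"x":-2,"y":-2,"z":42,"spin":0},
    {"x":0,"y":-1,"z":42,"spin":0},
    {"x":0,"y":0,"z":30,"spin":0},
    {"x":0,"y":0,"z":15,"spin":0},
  ],
)

```text
time: 18.55
position: [0.4865, -0.0849, 0.0803]
tool_rot: [0.994, 0.106, -0.003, 0.015]
ft_force: [0.1, -0.9, -0.3]
grip_width: 0.0874
```

```bash
python3 plan.py .482 -.078 .01 .215 1
python3 - <<'E'
from h import *
from fit import box
o=robot.get_obs();p=cams.camera('wrist')
P=proj(p,box(.482,-.0778,.216,0,.036),o)
for u in P: cv2.circle(p['img'],(int(u[0]),int(u[1])),3,(255,0,0),-1)
save(p,'w11')
E
```

```text
t 18.55 p [ 0.4865 -0.0849  0.0803] q [-0.381  0.589  1.882 -0.049  0.664  1.017] rot [[0.978, 0.21, -0.004], [0.21, -0.977, -0.031], [-0.01, 0.029, -1.0]] F [ 0.09 -0.9  -0.32] M [-0.023  0.013 -0.029] g 0.08736868511821347
D [ -4.5   6.9 -70.3] dyaw 0.003 n 1 ledge xy [-298.8 -120.6] yaw-ledge -23.2 tilt [-0.004 -0.031]
[-2.2, -9.7, 70.1] spin -0.003
```

View pics/w11.png

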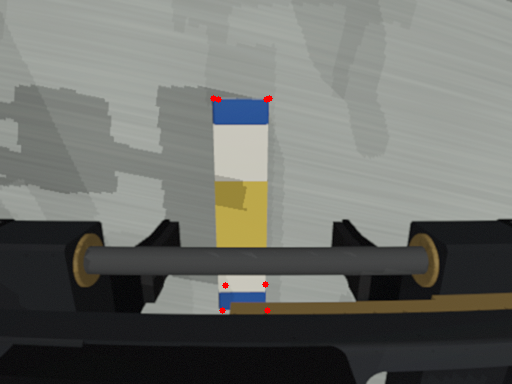

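play_rows(
  commands=[
    {"x":-1,"y":-4,"z":25,"spin":0},
    {"x":-1,"y":-4,"z":20,"spin":0},
    {"x":0,"y":-2,"z":12,"spin":0},
  ],
  grip=0.6,
)

```text
time: 18.9
position: [0.488, -0.0798, 0.0279]
tool_rot: [0.994, 0.105, 0.002, 0.018]
ft_force: [-0.8, -0.6, 0.2]
grip_width: 0.0706
```

```bash
python3 plan.py .482 -.078 .01 .215 1
```

```text
t 18.9 p [ 0.488  -0.0798  0.0279] q [-0.369  0.69   1.912 -0.061  0.521  1.043] rot [[0.978, 0.209, 0.008], [0.21, -0.977, -0.036], [0.0, 0.036, -0.999]] F [-0.81 -0.62  0.22] M [0.027 0.008 0.001] g 0.07060467914709025
D [ -6.    1.8 -17.9] dyaw 0.004 n 1 ledge xy [-294.7 -117.3] yaw-ledge -23.2 tilt [ 0.008 -0.036]
[-5.4, -3.7, 17.8] spin -0.004
```

play_rows(
  commands=[
    {"x":-6,"y":-3,"z":10,"spin":0},
    {"x":0,"y":0,"z":5,"spin":0},
  ],
  grip=0,
)

```text
time: 19.1
position: [0.4839, -0.0794, 0.0148]
tool_rot: [0.994, 0.106, 0.004, 0.019]
ft_force: [-0.6, 0.2, 0.5]
grip_width: 0.055
```

```bash
python3 plan.py .482 -.078 .008 .215 1
```

```text
t 19.1 p [ 0.4839 -0.0794  0.0148] q [-0.371  0.714  1.929 -0.067  0.475  1.047] rot [[0.978, 0.21, 0.012], [0.21, -0.977, -0.038], [0.004, 0.039, -0.999]] F [-0.59  0.24  0.48] M [ 0.003  0.079 -0.046] g 0.05503865563925048
D [-1.9  1.4 -6.8] dyaw 0.003 n 1 ledge xy [-297.8 -114.6] yaw-ledge -23.2 tilt [ 0.012 -0.038]
[-1.6, -2.0, 6.7] spin -0.003
```

play_rows(
  commands=[
    {"x":-2,"y":-2,"z":6,"spin":0},
    {"x":0,"y":0,"z":0,"spin":0},
    {"x":0,"y":0,"z":0,"spin":0},
    {"x":0,"y":0,"z":0,"spin":0},
  ],
  grip=0,
)

```text
time: 19.5
position: [0.4838, -0.0788, 0.0106]
tool_rot: [0.994, 0.106, 0.006, 0.02]
ft_force: [-0.9, 1.2, -3.5]
grip_width: 0.0358
```

```bash
python3 plan.py .482 -.078 .008 .215 1
```

```text
t 19.5 p [ 0.4838 -0.0788  0.0106] q [-0.37   0.722  1.933 -0.069  0.458  1.05 ] rot [[0.978, 0.21, 0.016], [0.21, -0.977, -0.039], [0.007, 0.041, -0.999]] F [-0.9   1.2  -3.51] M [0.142 0.104 0.039] g 0.03578161961700559
D [-1.8  0.8 -2.6] dyaw 0.003 n 1 ledge xy [-297.5 -114. ] yaw-ledge -23.2 tilt [ 0.016 -0.039]
[-1.6, -1.2, 2.5] spin -0.003
```

Gripped; lift a bit and feel the moment.

play_rows(
  commands=[
    {"x":0,"y":0,"z":-10,"spin":0},
    {"x":0,"y":0,"z":-12,"spin":0},
    {"x":0,"y":0,"z":-5,"spin":0},
  ],
)

```text
time: 19.8
position: [0.4822, -0.0774, 0.0386]
tool_rot: [0.994, 0.106, 0.004, 0.019]
ft_force: [0.6, 0.7, -5.3]
grip_width: 0.0361
```

```bash
python3 -c "
from h import *
M=[];F=[]
for i in range(5):
    o=robot.get_obs();M.append(o['moment']);F.append(o['ft_force']);p=cams.camera('wrist')
print(np.round(M,3),np.mean(M,0),np.mean(F,0),o['position']);save(p,'w12')"
```

```text
[[ 0.023  0.212  0.036]
 [ 0.012  0.168  0.04 ]
 [ 0.031  0.166  0.006]
 [-0.008  0.213  0.001]
 [ 0.045  0.18  -0.019]] [0.02069968 0.187903   0.01297345] [ 0.139693    0.09407237 -4.87646283] [ 0.48197811 -0.07730986  0.03761383]
```

View pics/w12.png

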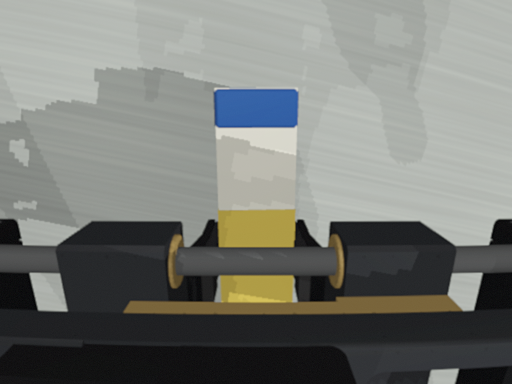

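play_rows(
  commands=[
    {"x":0,"y":0,"z":-20,"spin":0},
    {"x":0,"y":0,"z":-40,"spin":0},
    {"x":0,"y":-8,"z":-45,"spin":-0.04},
    {"x":5,"y":-15,"z":-45,"spin":-0.05},
    {"x":10,"y":-30,"z":-30,"spin":-0.05},
    {"x":12,"y":-36,"z":-12,"spin":-0.05},
  ],
  newtons=55,
)

```text
time: 20.65
position: [0.4771, 0.0221, 0.2281]
tool_rot: [0.98, 0.199, -0.003, 0.016]
ft_force: [0.9, 0.0, -5.2]
grip_width: 0.0357
```

```bash
python3 plan.py .5061 .2557 .2 .616
```

```text
t 20.65 p [0.4771 0.0221 0.2281] q [-0.167  0.323  1.784 -0.038  1.028  1.024] rot [[0.921, 0.39, 0.0], [0.389, -0.92, -0.033], [-0.013, 0.031, -0.999]] F [ 0.9   0.03 -5.2 ] M [-0.034  0.001 -0.012] g 0.03568014330665537
D [ 29.  233.6 -28.1] dyaw 0.216 n 6 ledge xy [-244.7  -27.9] yaw-ledge -12.4 tilt [ 0.    -0.033]
[19.7, -34.1, 3.4] spin -0.036
[20.9, -33.4, 3.4] spin -0.036
[22.1, -32.6, 3.4] spin -0.036
[23.2, -31.8, 3.4] spin -0.036
[24.4, -30.9, 3.4] spin -0.036
[25.5, -30.0, 3.4] spin -0.036
```

play_rows(
  commands=[
    {"x":20,"y":-34,"z":0,"spin":-0.04},
    {"x":21,"y":-33.5,"z":0,"spin":-0.04},
    {"x":22,"y":-32.5,"z":0,"spin":-0.04},
    {"x":23,"y":-31,"z":0,"spin":-0.04},
    {"x":20,"y":-25,"z":0,"spin":-0.04},
    {"x":10,"y":-12,"z":0,"spin":-0.02},
  ],
)

```text
time: 21.25
position: [0.4962, 0.2347, 0.2204]
tool_rot: [0.951, 0.31, -0.006, 0.016]
ft_force: [-0.3, -0.7, -5.6]
grip_width: 0.0358
```

```bash
python3 plan.py .5061 .2557 .16 .616; python3 -c "
from h import *
p=cams.camera('wrist');save(p,'w13');q=cams.camera('scene')
cv2.imwrite('pics/s13c.png',cv2.resize(q['img'][40:220,200:430,::-1],None,fx=3,fy=3,interpolation=cv2.INTER_CUBIC))
ob()"
```

```text
t 21.25 p [0.4962 0.2347 0.2204] q [ 0.256  0.435  1.615 -0.036  1.103  1.213] rot [[0.807, 0.59, -0.002], [0.589, -0.807, -0.034], [-0.022, 0.026, -0.999]] F [-0.27 -0.69 -5.57] M [-0.065  0.048  0.021] g 0.03584643970398032
D [  9.9  21.  -60.4] dyaw -0.015 n 2 ledge xy [-106.2  134.6] yaw-ledge 0.8 tilt [-0.002 -0.034]
[10.8, -6.3, 29.8] spin 0.007
[10.8, -6.4, 29.8] spin 0.007
t 21.35 p [0.4959 0.2343 0.2201] q [ 0.256  0.435  1.616 -0.036  1.103  1.212] rot [[0.807, 0.59, -0.003], [0.589, -0.807, -0.034], [-0.023, 0.026, -0.999]] F [-0.78 -0.81 -5.97] M [-0.099  0.095  0.007] g 0.03562688679680069
```

View pics/s13c.png

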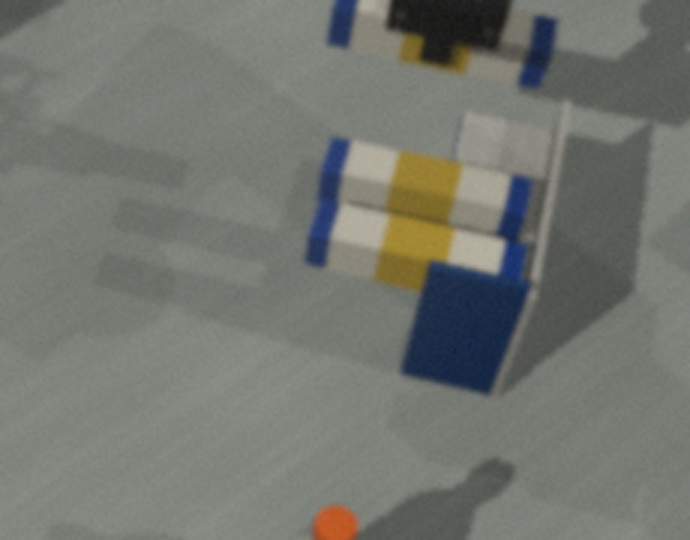

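View pics/w13.png

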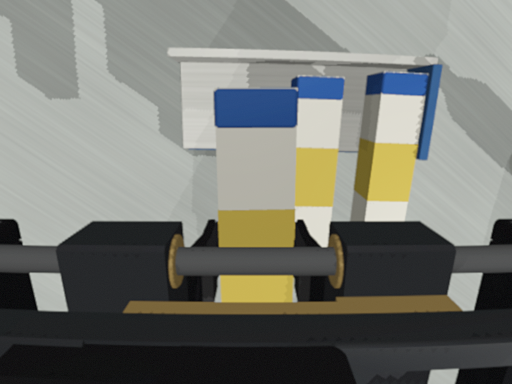

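play_rows(
  commands=[
    {"x":10,"y":-6,"z":22,"spin":0.01},
    {"x":10,"y":-6,"z":22,"spin":0.005},
    {"x":2,"y":-1,"z":15,"spin":0},
  ],
)

```text
time: 21.65
position: [0.506, 0.2549, 0.1592]
tool_rot: [0.953, 0.303, -0.006, 0.017]
ft_force: [-0.4, 0.0, -5.0]
grip_width: 0.0359
```

```bash
python3 plan.py .5061 .2557 .12 .616; python3 -c "
from h import *
p=cams.camera('wrist');save(p,'w14')
ob()"
```

```text
t 21.65 p [0.506  0.2549 0.1592] q [ 0.288  0.538  1.63  -0.041  0.985  1.267] rot [[0.817, 0.577, -0.001], [0.576, -0.816, -0.036], [-0.022, 0.028, -0.999]] F [-0.36  0.05 -4.99] M [-0.091  0.066  0.078] g 0.035944748081726347
D [  0.1   0.8 -39.2] dyaw 0.001 n 1 ledge xy [-86.5 145.4] yaw-ledge -0.1 tilt [-0.001 -0.036]
[1.4, -1.7, 39.2] spin -0.001
t 21.7 p [0.5041 0.254  0.1567] q [ 0.287  0.541  1.633 -0.041  0.985  1.266] rot [[0.817, 0.577, -0.007], [0.576, -0.816, -0.037], [-0.027, 0.027, -0.999]] F [-1.41 -1.77 -7.07] M [-0.01   0.269  0.019] g 0.035625803937964266
```

View pics/w14.png

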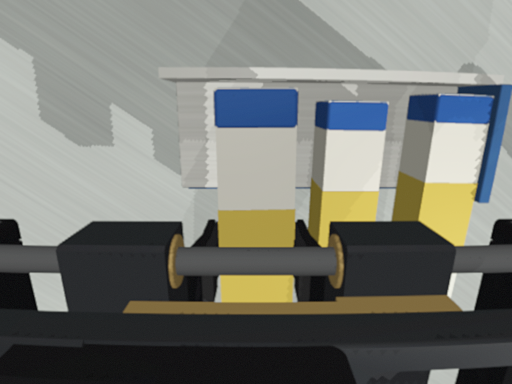

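```bash
cat > led.py <<'E'
from h import *
LR=np.array([[.8162,-.5778],[.5778,.8162]])
def toled(P): return np.c_[(P[:,:2]-[.6607,.1862])@LR,P[:,2]]*1000
E
python3 - <<'E'
from led import *
o=robot.get_obs();p=cams.camera('wrist')
# pts on picture w14 (pose nearly same)
for z,uv in((.136,[[316,103],[387,101],[410,96],[492,95]]),(.130,[[162,79]]),(.1,[[183,187]]),(.1366,[[216,89],[297,89]])):
    print(z,np.round(toled(onz(p,uv,z,o)),1).tolist())
E
```

```text
0.136 [[-14.9, 111.1, 136.0], [-13.4, 69.4, 136.0], [-10.3, 55.9, 136.0], [-8.6, 4.3, 136.0]]
0.13 [[-1.2, 199.7, 130.0]]
0.1 [[-74.3, 198.2, 100.0]]
0.1366 [[-7.3, 168.1, 136.6], [-7.3, 122.5, 136.6]]
```

play_rows(
  commands=[
    {"x":1,"y":-2,"z":18,"spin":0},
    {"x":1,"y":-1,"z":16,"spin":0},
  ],
)

```text
time: 21.95
position: [0.5051, 0.2548, 0.1254]
tool_rot: [0.953, 0.302, -0.007, 0.017]
ft_force: [-0.1, -1.1, -5.0]
grip_width: 0.0359
```

```bash
python3 plan.py .5061 .2557 .11 .616
```

```text
t 21.95 p [0.5051 0.2548 0.1254] q [ 0.289  0.587  1.656 -0.044  0.913  1.274] rot [[0.818, 0.575, -0.003], [0.575, -0.817, -0.037], [-0.024, 0.029, -0.999]] F [-0.14 -1.14 -5.  ] M [-0.026  0.074 -0.007] g 0.03587671136234755
D [  1.    0.9 -15.4] dyaw 0.003 n 1 ledge xy [-87.3 145.9] yaw-ledge -0.2 tilt [-0.003 -0.037]
[1.7, -0.6, 15.3] spin -0.003
```

play_rows(
  commands=[
    {"x":2,"y":-1,"z":10,"spin":0},
    {"x":0,"y":0,"z":3,"spin":0},
  ],
)

```text
time: 22.15
position: [0.5058, 0.2549, 0.1118]
tool_rot: [0.953, 0.301, -0.008, 0.018]
ft_force: [-2.2, -0.3, 1.5]
grip_width: 0.0354
```

```bash
python3 plan.py .5061 .2557 .11 .616
```

```text
t 22.15 p [0.5058 0.2549 0.1118] q [ 0.289  0.609  1.662 -0.046  0.887  1.277] rot [[0.819, 0.574, -0.005], [0.574, -0.818, -0.038], [-0.026, 0.028, -0.999]] F [-2.18 -0.26  1.51] M [0.248 0.168 0.091] g 0.03542183341904155
D [ 0.3  0.8 -1.8] dyaw 0.005 n 1 ledge xy [-86.7 145.5] yaw-ledge -0.3 tilt [-0.005 -0.038]
[0.7, -0.6, 1.8] spin -0.005
```

play_rows(
  commands=[
    {"x":0,"y":0,"z":0,"spin":0},
    {"x":0,"y":0,"z":0,"spin":0},
    {"x":0,"y":0,"z":0,"spin":0},
  ],
  grip=0.58,
)

```text
time: 22.45
position: [0.5094, 0.2552, 0.1156]
tool_rot: [0.954, 0.3, -0.004, 0.018]
ft_force: [0.2, 0.4, 0.0]
grip_width: 0.0483
```

```bash
python3 plan.py .5061 .2557 .2 .616; python3 -c "
from h import *
q=cams.camera('scene')
cv2.imwrite('pics/s15c.png',cv2.resize(q['img'][20:200,200:430,::-1],None,fx=3,fy=3,interpolation=cv2.INTER_CUBIC))
ob()"
```

```text
t 22.45 p [0.5094 0.2552 0.1156] q [ 0.288  0.604  1.658 -0.046  0.888  1.277] rot [[0.819, 0.573, 0.003], [0.573, -0.819, -0.036], [-0.018, 0.031, -0.999]] F [0.23 0.43 0.  ] M [0.022 0.014 0.022] g 0.04826217839768291
D [-3.3  0.5 84.4] dyaw 0.006 n 2 ledge xy [-83.6 143.7] yaw-ledge -0.3 tilt [ 0.003 -0.036]
[-2.0, 0.2, -42.2] spin -0.003
[-2.0, 0.2, -42.2] spin -0.003
t 22.5 p [0.5096 0.2553 0.1158] q [ 0.288  0.603  1.657 -0.046  0.888  1.277] rot [[0.819, 0.573, 0.004], [0.573, -0.819, -0.036], [-0.017, 0.032, -0.999]] F [0.4  0.36 0.5 ] M [ 0.038  0.002 -0.015] g 0.04929775395220745
```

View pics/s15c.png

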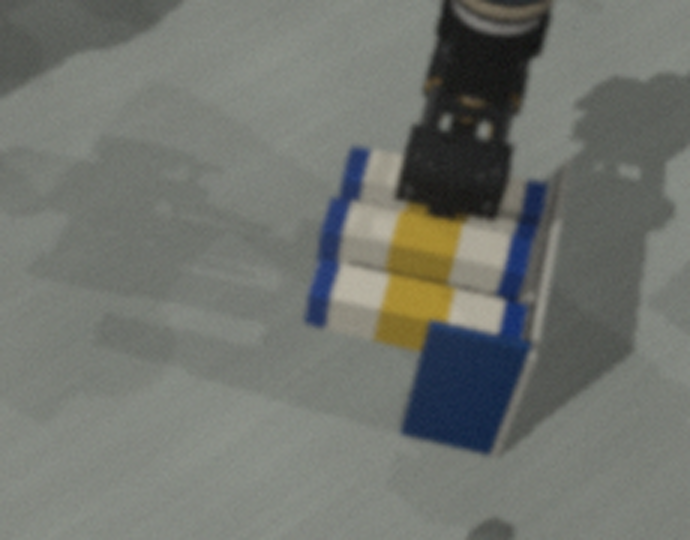

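play_rows(
  commands=[
    {"x":-2,"y":0,"z":-15,"spin":0},
    {"x":-2,"y":0,"z":-30,"spin":0},
    {"x":0,"y":0,"z":-15,"spin":0},
    {"x":10,"y":-15,"z":0,"spin":0},
    {"x":10,"y":-15,"z":0,"spin":-0.006},
    {"x":9,"y":-10,"z":0,"spin":0},
  ],
  grip=0,
)

```text
time: 23.1
position: [0.5091, 0.3057, 0.185]
tool_rot: [0.953, 0.302, 0.001, 0.018]
ft_force: [0.8, -1.1, 0.9]
grip_width: 0.0104
```

```bash
python3 plan.py .5124 .3091 .112 .616;  python3 - <<'E'
from h import *
o=robot.get_obs();p=cams.camera('wrist');save(p,'w16')
E
```

```text
t 23.1 p [0.5091 0.3057 0.185 ] q [ 0.372  0.533  1.547 -0.041  1.062  1.348] rot [[0.817, 0.576, 0.013], [0.576, -0.816, -0.033], [-0.008, 0.035, -0.999]] F [ 0.81 -1.13  0.88] M [ 0.044 -0.015 -0.043] g 0.010435372470196994
D [  3.3   3.4 -73. ] dyaw 0.002 n 2 ledge xy [-54.7 185.2] yaw-ledge -0.1 tilt [ 0.013 -0.033]
[2.6, -1.7, 36.4] spin -0.001
[2.6, -1.7, 36.4] spin -0.001
```

View pics/w16.png

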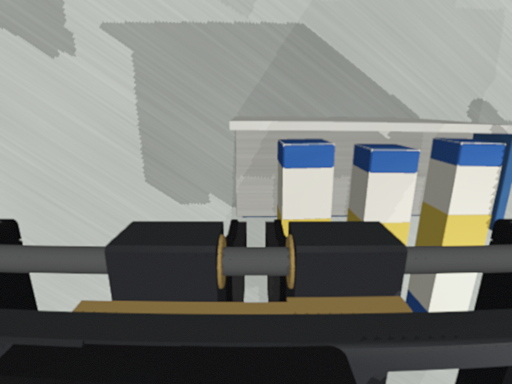

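Run:
```python
from led import *
o=robot.get_obs();p=cams.camera('wrist')
for z,uv in((.136,[[279,141],[333,141],[354,146],[416,146],[432,140],[500,140]]),(.130,[[232,128]]),(.1,[[240,217],[236,126]])):
    print(z,np.round(toled(onz(p,uv,z,o)),1).tolist())
print(np.round(proj(p,[list(np.array([.6607,.1862])+LR@[-.075,.2])+[.1],list(np.array([.6607,.1862])+LR@[0,.2])+[.13]],o)))
```

```text
0.136 [[-3.5, 169.4, 136.0], [-3.5, 131.9, 136.0], [-7.0, 116.8, 136.0], [-6.8, 71.6, 136.0], [-2.5, 60.2, 136.0], [-2.0, 7.0, 136.0]]
0.13 [[5.0, 201.6, 130.0]]
0.1 [[-71.5, 197.6, 100.0], [4.7, 199.7, 100.0]]
[[237. 221.]
 [234. 135.]]
```

play_rows(
  commands=[
    {"x":3,"y":-7,"z":10,"spin":0},
    {"x":2,"y":-3,"z":30,"spin":0},
    {"x":1,"y":-1,"z":22,"spin":0},
  ],
)

```text
time: 23.5
position: [0.5101, 0.3184, 0.1215]
tool_rot: [0.953, 0.304, 0.004, 0.018]
ft_force: [-1.1, -0.1, -0.7]
grip_width: 0.0004
```

```bash
python3 plan.py .5124 .3091 .108 .616;  python3 - <<'E'
from h import *
o=robot.get_obs();p=cams.camera('wrist');save(p,'w17')
E
```

```text
t 23.5 p [0.5101 0.3184 0.1215] q [ 0.391  0.625  1.582 -0.045  0.93   1.372] rot [[0.816, 0.578, 0.019], [0.579, -0.815, -0.032], [-0.003, 0.037, -0.999]] F [-1.1  -0.15 -0.74] M [0.014 0.058 0.025] g 0.00044848946142093645
D [  2.3  -9.3 -13.5] dyaw -0.001 n 1 ledge xy [-46.5 194.9] yaw-ledge 0.1 tilt [ 0.019 -0.032]
[-3.5, 8.4, 13.8] spin 0.001
```

View pics/w17.png

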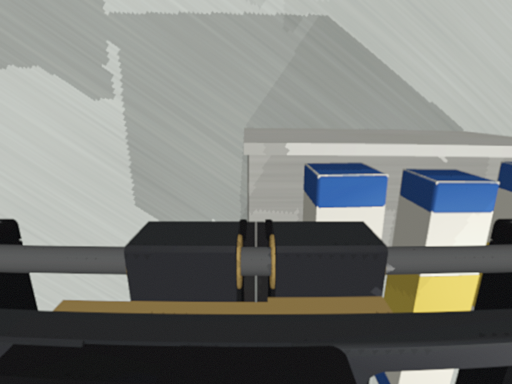

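play_rows(
  commands=[
    {"x":0,"y":3,"z":9,"spin":0},
    {"x":0,"y":8,"z":2,"spin":0},
    {"x":0,"y":10,"z":0,"spin":0},
  ],
)

```text
time: 23.85
position: [0.5189, 0.299, 0.1046]
tool_rot: [0.952, 0.304, -0.002, 0.018]
ft_force: [-2.9, 5.3, 5.0]
grip_width: 0.0003
```

```bash
python3 plan.py .5124 .3091 .108 .616
```

```text
t 23.85 p [0.5189 0.299  0.1046] q [ 0.355  0.65   1.59  -0.046  0.908  1.336] rot [[0.815, 0.58, 0.007], [0.58, -0.814, -0.036], [-0.015, 0.034, -0.999]] F [-2.87  5.34  4.98] M [0.924 0.538 0.031] g 0.000313382820698825
D [-6.5 10.1  3.4] dyaw -0.002 n 1 ledge xy [-50.5 174. ] yaw-ledge 0.1 tilt [ 0.007 -0.036]
[0.4, -11.9, -3.8] spin 0.002
```

play_rows(
  commands=[
    {"x":0,"y":8,"z":-3,"spin":0},
    {"x":0,"y":8,"z":-1,"spin":0},
    {"x":0,"y":8,"z":0,"spin":0},
  ],
)

```text
time: 24.15
position: [0.534, 0.2781, 0.1112]
tool_rot: [0.953, 0.303, -0.002, 0.017]
ft_force: [-0.4, 2.6, -0.3]
grip_width: 0.0003
```

```bash
python3 plan.py .5124 .3091 .108 .616;  python3 - <<'E'
from h import *
o=robot.get_obs();p=cams.camera('wrist');save(p,'w18')
E
```

```text
t 24.15 p [0.534  0.2781 0.1112] q [ 0.312  0.643  1.58  -0.043  0.923  1.293] rot [[0.816, 0.578, 0.007], [0.578, -0.816, -0.034], [-0.014, 0.032, -0.999]] F [-0.4   2.61 -0.26] M [ 0.334  0.28  -0.056] g 0.00026754921207158247
D [-21.6  31.   -3.2] dyaw 0.0 n 1 ledge xy [-50.3 148.2] yaw-ledge -0.0 tilt [ 0.007 -0.034]
[0.3, -37.9, 2.0] spin -0.0
```

View pics/w18.png

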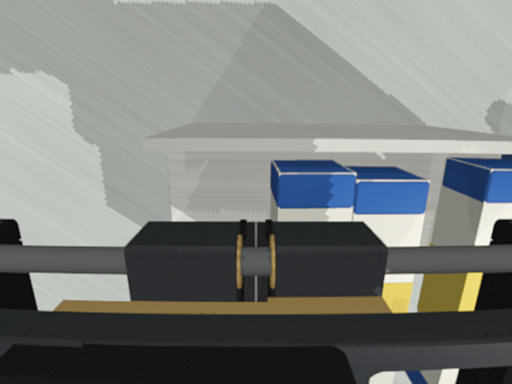

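play_rows(
  commands=[
    {"x":0,"y":8,"z":1,"spin":0},
    {"x":0,"y":8,"z":1,"spin":0},
    {"x":0,"y":6,"z":1,"spin":0},
  ],
)

```text
time: 24.5
position: [0.5457, 0.2621, 0.1113]
tool_rot: [0.954, 0.301, -0.002, 0.013]
ft_force: [-4.6, 6.1, 4.3]
grip_width: 0.0006
```

```bash
python3 plan.py .5124 .3091 .108 .616
```

```text
t 24.5 p [0.5457 0.2621 0.1113] q [ 0.277  0.646  1.573 -0.033  0.927  1.256] rot [[0.819, 0.574, 0.004], [0.574, -0.819, -0.026], [-0.011, 0.024, -1.0]] F [-4.62  6.15  4.26] M [ 1.017  0.745 -0.078] g 0.0006173568751318095
D [-33.3  47.   -3.3] dyaw 0.005 n 2 ledge xy [-50.1 128.4] yaw-ledge -0.3 tilt [ 0.004 -0.026]
[-0.1, -28.8, 0.9] spin -0.002
[-0.0, -28.8, 0.9] spin -0.002
```

play_rows(
  commands=[
    {"x":0,"y":6,"z":1,"spin":0},
    {"x":0,"y":5,"z":1,"spin":0},
  ],
)

```text
time: 24.7
position: [0.5501, 0.2557, 0.1113]
tool_rot: [0.954, 0.3, -0.002, 0.01]
ft_force: [-5.5, 6.4, 5.2]
grip_width: 0.0009
```

```bash
python3 plan.py .5124 .3091 .108 .616;  python3 - <<'E'
from h import *
o=robot.get_obs();p=cams.camera('wrist');save(p,'w19')
q=cams.camera('scene')
cv2.imwrite('pics/s19c.png',cv2.resize(q['img'][20:200,200:430,::-1],None,fx=3,fy=3,interpolation=cv2.INTER_CUBIC))
E
```

```text
t 24.7 p [0.5501 0.2557 0.1113] q [ 0.261  0.647  1.569 -0.024  0.93   1.237] rot [[0.82, 0.572, 0.001], [0.572, -0.82, -0.02], [-0.01, 0.017, -1.0]] F [-5.5   6.36  5.24] M [ 1.034  0.708 -0.113] g 0.0008942994985345105
D [-37.7  53.4  -3.3] dyaw 0.007 n 2 ledge xy [-50.1 120.7] yaw-ledge -0.4 tilt [ 0.001 -0.02 ]
[-0.2, -32.7, 1.1] spin -0.003
[-0.1, -32.7, 1.1] spin -0.003
```

View pics/w19.png

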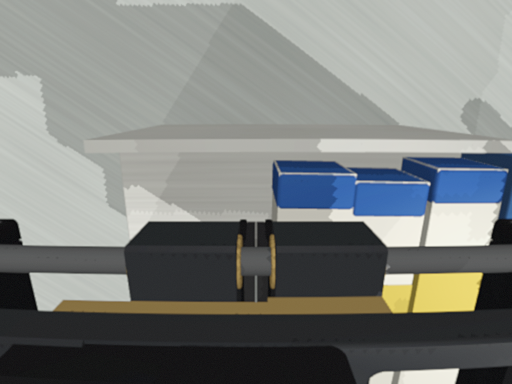

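View pics/s19c.png

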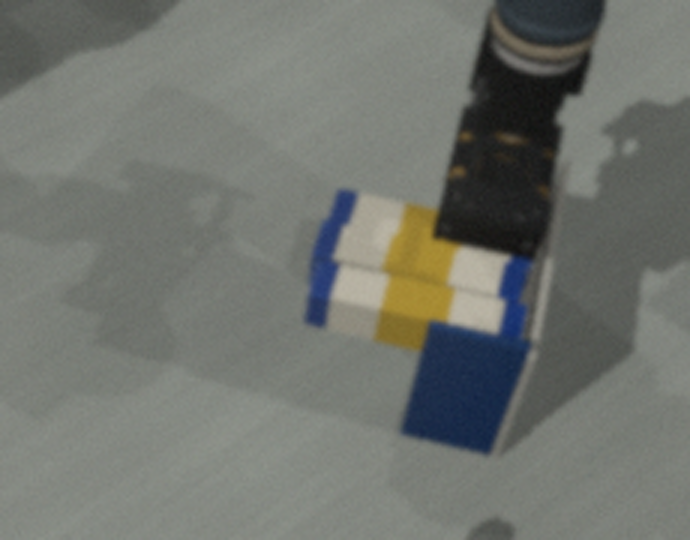

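play_rows(
  commands=[
    {"x":0,"y":6,"z":1,"spin":0},
    {"x":0,"y":5,"z":1,"spin":0},
  ],
)

```text
time: 25.0
position: [0.5519, 0.2522, 0.1114]
tool_rot: [0.955, 0.298, -0.004, 0.003]
ft_force: [-10.8, 17.4, 6.9]
grip_width: 0.0005
```

play_rows(
  commands=[
    {"x":0,"y":6,"z":1,"spin":0},
  ],
)

```text
time: 25.1
position: [0.5516, 0.2521, 0.1115]
tool_rot: [0.955, 0.297, -0.006, -0.002]
ft_force: [-10.2, 16.6, 8.1]
grip_width: 0.0009
```

```bash
python3 plan.py .5124 .3091 .108 .616;  python3 - <<'E'
from h import *
o=robot.get_obs();p=cams.camera('wrist');save(p,'w20')
q=cams.camera('scene')
cv2.imwrite('pics/s20c.png',cv2.resize(q['img'][20:200,200:430,::-1],None,fx=3,fy=3,interpolation=cv2.INTER_CUBIC))
E
```

```text
t 25.1 p [0.5516 0.2521 0.1115] q [0.243 0.648 1.566 0.004 0.94  1.209] rot [[0.824, 0.567, -0.013], [0.567, -0.824, 0.0], [-0.01, -0.007, -1.0]] F [-10.17  16.6    8.1 ] M [ 2.629  1.639 -0.018] g 0.0008780884192045446
D [-39.2  57.   -3.5] dyaw 0.014 n 2 ledge xy [-51.  116.8] yaw-ledge -0.8 tilt [-0.013  0.   ]
[0.0, -34.6, 2.0] spin -0.007
[0.2, -34.6, 2.0] spin -0.007
```

View pics/w20.png

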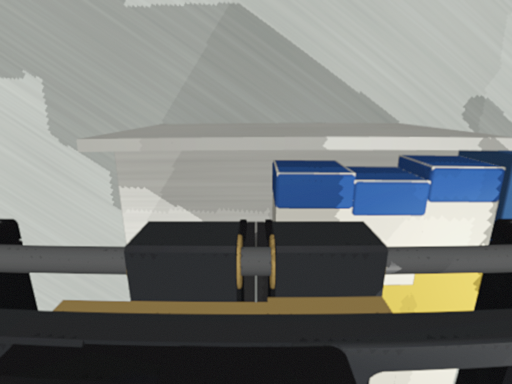

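View pics/s20c.png

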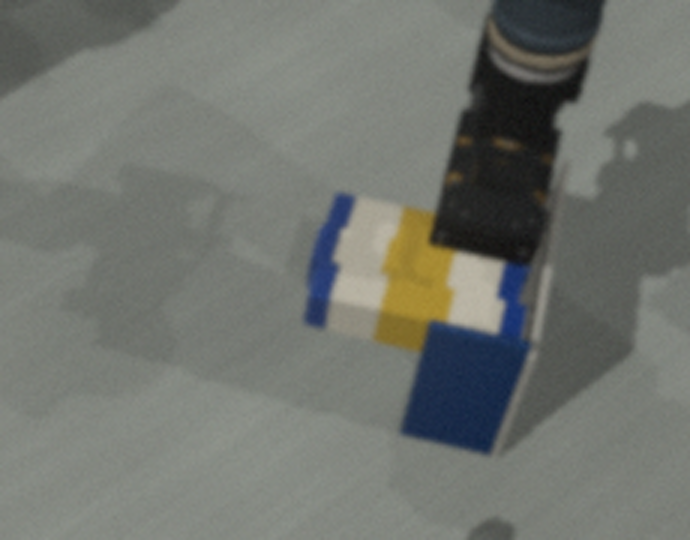

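play_rows(
  commands=[
    {"x":0,"y":-8,"z":-2,"spin":0},
    {"x":0,"y":-3,"z":-15,"spin":-0.007},
    {"x":0,"y":0,"z":-30,"spin":-0.007},
    {"x":-20,"y":12,"z":-12,"spin":0},
    {"x":-40,"y":20,"z":0,"spin":0},
    {"x":-40,"y":20,"z":0,"spin":0},
    {"x":-30,"y":15,"z":0,"spin":0},
    {"x":-10,"y":5,"z":0,"spin":0},
  ],
)

```text
time: 26.0
position: [0.4787, 0.117, 0.1785]
tool_rot: [0.951, 0.308, 0.003, 0.004]
ft_force: [0.6, -0.3, 0.0]
grip_width: 0.0002
```

```bash
python3 plan.py .4703 .1176 .106 .616;  python3 - <<'E'
from h import *
o=robot.get_obs();p=cams.camera('wrist');save(p,'w21')
E
```

```text
t 26.0 p [0.4787 0.117  0.1785] q [ 0.016  0.414  1.81  -0.008  0.91   0.965] rot [[0.81, 0.587, 0.008], [0.587, -0.81, -0.006], [0.003, 0.009, -1.0]] F [ 0.6  -0.31  0.01] M [ 0.015 -0.007  0.009] g 0.00020514860168360734
D [ -8.4   0.6 -72.5] dyaw -0.011 n 2 ledge xy [-188.5   48.6] yaw-ledge 0.6 tilt [ 0.008 -0.006]
[-3.3, -3.1, 36.2] spin 0.005
[-3.3, -3.1, 36.2] spin 0.005
```

View pics/w21.png

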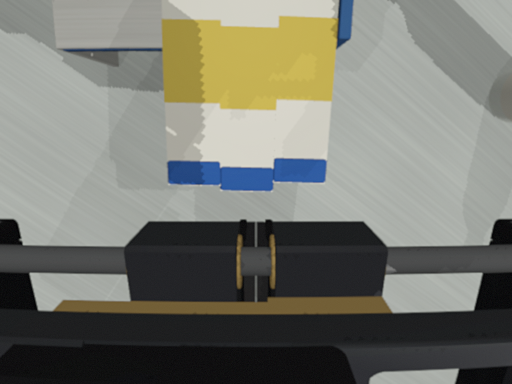

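Run:
```python
from led import *
o=robot.get_obs();p=cams.camera('wrist')
print(np.round(toled(onz(p,[[193,184],[247,190],[299,181]],.1,o)),1).tolist(),np.round(toled(onz(p,[[193,184],[247,190],[299,181]],.136,o)),1).tolist())
```

```text
[[-176.6, 99.1, 100.0], [-181.3, 55.4, 100.0], [-173.4, 13.4, 100.0]] [[-168.0, 91.9, 136.0], [-172.0, 54.8, 136.0], [-165.3, 19.0, 136.0]]
```

play_rows(
  commands=[
    {"x":-3,"y":-3,"z":20,"spin":0.005},
    {"x":-3,"y":-2,"z":30,"spin":0.005},
    {"x":-1,"y":0,"z":18,"spin":0},
  ],
)

```text
time: 26.4
position: [0.4811, 0.1198, 0.1127]
tool_rot: [0.953, 0.303, 0.012, 0.006]
ft_force: [0.2, 0.1, -0.4]
grip_width: 0.0004
```

```bash
python3 plan.py .4703 .1176 .106 .616;  python3 - <<'E'
from h import *
o=robot.get_obs();p=cams.camera('wrist');save(p,'w22')
E
```

```text
t 26.4 p [0.4811 0.1198 0.1127] q [ 0.021  0.523  1.874 -0.007  0.717  0.981] rot [[0.816, 0.578, 0.027], [0.578, -0.816, -0.004], [0.02, 0.019, -1.0]] F [ 0.18  0.12 -0.45] M [-0.028  0.021 -0.009] g 0.00042857001246348486
D [-10.8  -2.2  -6.7] dyaw -0.0 n 1 ledge xy [-184.9   49.6] yaw-ledge 0.0 tilt [ 0.027 -0.004]
[-10.2, -4.6, 6.4] spin 0.0
```

View pics/w22.png

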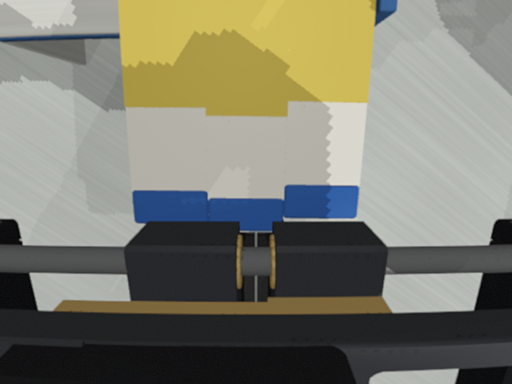

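play_rows(
  commands=[
    {"x":0,"y":-5,"z":3,"spin":0},
    {"x":4,"y":-1,"z":1,"spin":0},
    {"x":4,"y":0,"z":0,"spin":0},
  ],
)

```text
time: 26.75
position: [0.4814, 0.1304, 0.1059]
tool_rot: [0.952, 0.305, 0.006, 0.006]
ft_force: [-4.4, -4.7, 1.7]
grip_width: 0.0005
```

```bash
python3 plan.py .4703 .1176 .106 .616
```

```text
t 26.75 p [0.4814 0.1304 0.1059] q [ 0.045  0.542  1.862 -0.011  0.723  1.004] rot [[0.814, 0.581, 0.015], [0.581, -0.814, -0.007], [0.008, 0.015, -1.0]] F [-4.44 -4.67  1.67] M [-0.799  0.678 -0.042] g 0.0005033962410569442
D [-11.1 -12.8   0.1] dyaw -0.004 n 1 ledge xy [-178.6   58.1] yaw-ledge 0.2 tilt [ 0.015 -0.007]
[-16.5, 4.0, -0.2] spin 0.004
```

play_rows(
  commands=[
    {"x":5,"y":1,"z":0,"spin":0},
    {"x":5,"y":1,"z":0,"spin":0},
  ],
)

```text
time: 26.95
position: [0.4869, 0.1345, 0.1066]
tool_rot: [0.952, 0.307, 0.001, 0.006]
ft_force: [-2.8, -3.6, 0.1]
grip_width: 0.0005
```

```bash
python3 plan.py .4703 .1176 .106 .616;  python3 - <<'E'
from h import *
o=robot.get_obs();p=cams.camera('wrist');save(p,'w23')
E
```

```text
t 26.95 p [0.4869 0.1345 0.1066] q [ 0.055  0.549  1.839 -0.016  0.748  1.014] rot [[0.812, 0.584, 0.006], [0.584, -0.812, -0.01], [-0.001, 0.012, -1.0]] F [-2.76 -3.61  0.11] M [-0.654  0.484 -0.038] g 0.0004839051728828856
D [-16.6 -16.9  -0.6] dyaw -0.007 n 1 ledge xy [-171.7   58.2] yaw-ledge 0.4 tilt [ 0.006 -0.01 ]
[-23.4, 4.0, 0.7] spin 0.007
```

View pics/w23.png

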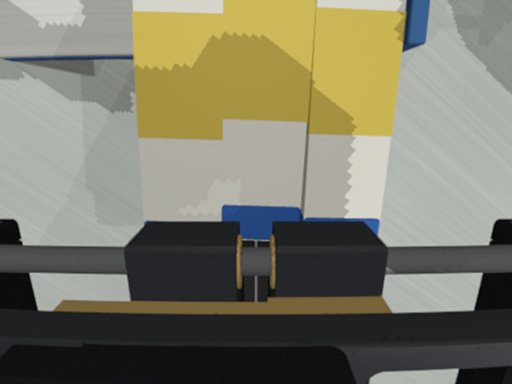

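play_rows(
  commands=[
    {"x":5,"y":0,"z":0,"spin":0.004},
    {"x":5,"y":0,"z":0,"spin":0.004},
  ],
)

```text
time: 27.2
position: [0.4867, 0.1365, 0.1067]
tool_rot: [0.952, 0.305, -0.01, 0.008]
ft_force: [-8.8, -14.6, 7.5]
grip_width: 0.0009
```

```bash
python3 plan.py .4703 .1176 .106 .616
```

```text
t 27.2 p [0.4867 0.1365 0.1067] q [ 0.065  0.556  1.821 -0.029  0.781  1.035] rot [[0.813, 0.582, -0.014], [0.582, -0.813, -0.021], [-0.024, 0.009, -1.0]] F [ -8.84 -14.6    7.53] M [-2.291  1.327 -0.228] g 0.0008526579138631716
D [-16.4 -18.9  -0.7] dyaw -0.005 n 1 ledge xy [-170.7   59.9] yaw-ledge 0.3 tilt [-0.014 -0.021]
[-24.3, 5.8, 1.4] spin 0.005
```

play_rows(
  commands=[
    {"x":-9,"y":2,"z":0,"spin":0},
    {"x":-10,"y":3,"z":0,"spin":0},
    {"x":-4,"y":1,"z":0,"spin":0},
    {"x":0,"y":0,"z":0,"spin":0},
    {"x":0,"y":0,"z":0,"spin":0},
  ],
  grip=0.64,
)

```text
time: 27.7
position: [0.4751, 0.1188, 0.1101]
tool_rot: [0.952, 0.305, -0.004, 0.009]
ft_force: [0.6, -0.9, -0.3]
grip_width: 0.0326
```

play_rows(
  commands=[
    {"x":0,"y":0,"z":0,"spin":0},
    {"x":0,"y":0,"z":0,"spin":0},
    {"x":0,"y":0,"z":0,"spin":0},
    {"x":0,"y":0,"z":0,"spin":0},
  ],
)

```text
time: 28.1
position: [0.4766, 0.1195, 0.1103]
tool_rot: [0.952, 0.306, -0.003, 0.009]
ft_force: [-0.3, -0.3, 0.1]
grip_width: 0.0547
```

```bash
python3 plan.py .4703 .1176 .106 .616;  python3 - <<'E'
from h import *
o=robot.get_obs();p=cams.camera('wrist');save(p,'w24')
E
```

```text
t 28.1 p [0.4766 0.1195 0.1103] q [ 0.03   0.532  1.864 -0.028  0.747  1.   ] rot [[0.813, 0.582, -0.001], [0.582, -0.813, -0.019], [-0.011, 0.015, -1.0]] F [-0.32 -0.27  0.1 ] M [ 0.075 -0.003  0.014] g 0.0546815320072214
D [-6.3 -1.9 -4.3] dyaw -0.005 n 1 ledge xy [-188.8   51.9] yaw-ledge 0.3 tilt [-0.001 -0.019]
[-6.2, -2.2, 4.3] spin 0.005
```

View pics/w24.png

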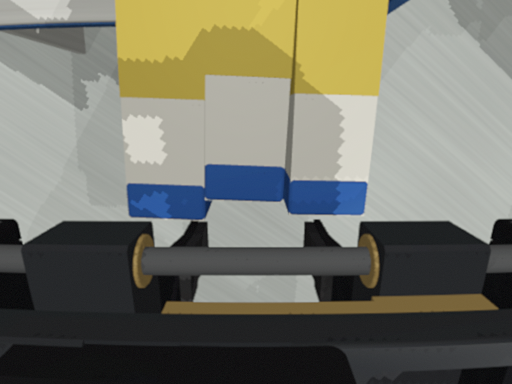

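play_rows(
  commands=[
    {"x":3,"y":-4,"z":3,"spin":0.005},
    {"x":6,"y":0,"z":1,"spin":0},
    {"x":6,"y":0,"z":0,"spin":0},
  ],
)

```text
time: 28.45
position: [0.4834, 0.1311, 0.1052]
tool_rot: [0.953, 0.303, -0.007, 0.009]
ft_force: [-8.2, -6.9, 6.3]
grip_width: 0.056
```

```bash
python3 plan.py .4703 .1176 .106 .616
```

```text
t 28.45 p [0.4834 0.1311 0.1052] q [ 0.054  0.553  1.837 -0.03   0.762  1.03 ] rot [[0.816, 0.578, -0.009], [0.578, -0.816, -0.021], [-0.019, 0.012, -1.0]] F [-8.25 -6.93  6.32] M [-1.016e+00  1.191e+00 -1.000e-03] g 0.05600172358174969
D [-13.1 -13.5   0.8] dyaw -0.0 n 1 ledge xy [-176.5   57.5] yaw-ledge 0.0 tilt [-0.009 -0.021]
[-18.5, 3.5, -0.4] spin 0.0
```

play_rows(
  commands=[
    {"x":6,"y":0,"z":-1,"spin":0},
    {"x":5,"y":0,"z":0,"spin":0},
  ],
)

```text
time: 28.65
position: [0.4833, 0.1347, 0.105]
tool_rot: [0.952, 0.305, -0.019, 0.009]
ft_force: [-8.3, -10.5, 9.2]
grip_width: 0.0558
```

```bash
python3 plan.py .4703 .1176 .106 .616;  python3 - <<'E'
from h import *
o=robot.get_obs();p=cams.camera('wrist');save(p,'w25')
E
```

```text
t 28.65 p [0.4833 0.1347 0.105 ] q [ 0.066  0.561  1.817 -0.038  0.797  1.043] rot [[0.813, 0.582, -0.031], [0.581, -0.813, -0.029], [-0.042, 0.006, -0.999]] F [ -8.28 -10.54   9.17] M [-1.834  1.214 -0.187] g 0.05575141820989761
D [-13.  -17.1   1. ] dyaw -0.005 n 1 ledge xy [-174.6   60.4] yaw-ledge 0.3 tilt [-0.031 -0.029]
[-20.5, 6.3, -0.1] spin 0.005
```

View pics/w25.png

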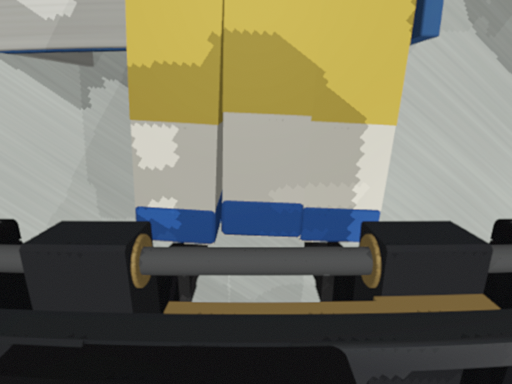

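play_rows(
  commands=[
    {"x":7,"y":2,"z":-1,"spin":0.004},
    {"x":7,"y":2,"z":0,"spin":0},
  ],
)

```text
time: 28.9
position: [0.4826, 0.1349, 0.1042]
tool_rot: [0.952, 0.305, -0.037, 0.009]
ft_force: [-11.8, -9.0, 10.2]
grip_width: 0.0553
```

```bash
python3 plan.py .4703 .1176 .106 .616;  python3 - <<'E'
from h import *
o=robot.get_obs();p=cams.camera('wrist');save(p,'w26')
E
```

```text
t 28.9 p [0.4826 0.1349 0.1042] q [ 0.072  0.573  1.793 -0.048  0.845  1.056] rot [[0.812, 0.581, -0.065], [0.579, -0.814, -0.041], [-0.077, -0.005, -0.997]] F [-11.79  -8.98  10.18] M [-1.627  1.722 -0.145] g 0.05530623220189742
D [-12.3 -17.3   1.8] dyaw -0.004 n 1 ledge xy [-175.1   61. ] yaw-ledge 0.2 tilt [-0.065 -0.041]
[-20.1, 6.9, -0.3] spin 0.004
```

View pics/w26.png

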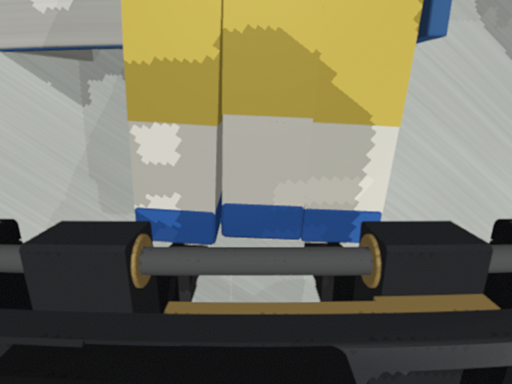

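play_rows(
  commands=[
    {"x":-8,"y":0,"z":0,"spin":0},
    {"x":-12,"y":-2,"z":0,"spin":0},
    {"x":-4,"y":-10,"z":0,"spin":0},
    {"x":0,"y":-14,"z":0,"spin":0},
    {"x":0,"y":-8,"z":0,"spin":0},
    {"x":0,"y":0,"z":0,"spin":0},
    {"x":0,"y":0,"z":0,"spin":0},
    {"x":0,"y":0,"z":0,"spin":0},
  ],
  grip=0,
)

```text
time: 29.75
position: [0.4422, 0.1523, 0.1061]
tool_rot: [0.952, 0.305, -0.036, 0.009]
ft_force: [0.5, 0.1, -0.6]
grip_width: 0.0026
```

```bash
python3 plan.py .4703 .1176 .106 .616;  python3 - <<'E'
from h import *
o=robot.get_obs();p=cams.camera('wrist');save(p,'w27')
E
```

```text
t 29.75 p [0.4422 0.1523 0.1061] q [ 0.114  0.538  1.875 -0.045  0.795  1.096] rot [[0.811, 0.582, -0.062], [0.581, -0.813, -0.04], [-0.074, -0.004, -0.997]] F [ 0.5   0.14 -0.65] M [ 0.001 -0.055 -0.037] g 0.0026265051470370088
D [ 28.1 -34.7  -0.1] dyaw -0.005 n 1 ledge xy [-197.9   98.6] yaw-ledge 0.3 tilt [-0.062 -0.04 ]
[2.7, 44.6, -0.3] spin 0.005
```

View pics/w27.png

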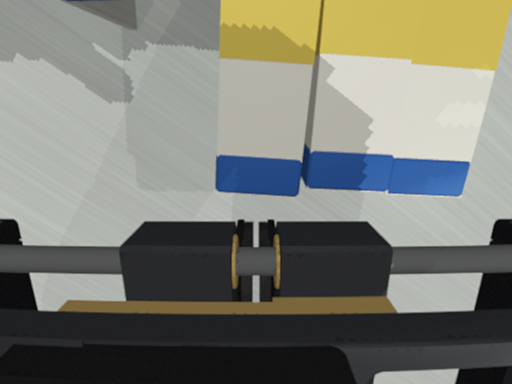

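play_rows(
  commands=[
    {"x":0,"y":2,"z":-12,"spin":0},
    {"x":-1,"y":1,"z":-28,"spin":0.005},
    {"x":-2,"y":0,"z":-35,"spin":0},
    {"x":-1,"y":0,"z":-12,"spin":0},
    {"x":2,"y":0,"z":40,"spin":0},
    {"x":2,"y":0,"z":35,"spin":0},
    {"x":1,"y":0,"z":20,"spin":0},
    {"x":0,"y":0,"z":4,"spin":0},
  ],
)

```text
time: 30.6
position: [0.4519, 0.1488, 0.097]
tool_rot: [0.953, 0.301, -0.029, 0.011]
ft_force: [0.1, 0.2, -0.2]
grip_width: 0.0006
```

```bash
python3 plan.py .4703 .1176 .106 .616
```

```text
t 30.6 p [0.4519 0.1488 0.097 ] q [ 0.104  0.558  1.871 -0.047  0.766  1.098] rot [[0.817, 0.575, -0.05], [0.573, -0.818, -0.038], [-0.063, 0.003, -0.998]] F [ 0.11  0.15 -0.18] M [ 0.04  -0.072  0.023] g 0.0005966228409058909
D [ 18.4 -31.2   9. ] dyaw 0.004 n 1 ledge xy [-192.1   90.1] yaw-ledge -0.2 tilt [-0.05  -0.038]
[-3.4, 36.1, -8.7] spin -0.004
```

play_rows(
  commands=[
    {"x":0,"y":-5,"z":-9,"spin":0},
    {"x":6,"y":-1,"z":0,"spin":0},
    {"x":8,"y":0,"z":0,"spin":0},
  ],
)

```text
time: 30.9
position: [0.4608, 0.1624, 0.1068]
tool_rot: [0.953, 0.3, -0.03, 0.011]
ft_force: [0.4, 0.4, 0.5]
grip_width: 0.0002
```

```bash
python3 plan.py .4703 .1176 .106 .616
```

```text
t 30.9 p [0.4608 0.1624 0.1068] q [ 0.13   0.552  1.832 -0.043  0.812  1.12 ] rot [[0.818, 0.573, -0.05], [0.572, -0.819, -0.038], [-0.063, 0.003, -0.998]] F [0.44 0.43 0.47] M [ 0.039 -0.02   0.006] g 0.00016046551143535315
D [  9.5 -44.8  -0.8] dyaw 0.005 n 2 ledge xy [-177.   96.] yaw-ledge -0.3 tilt [-0.05  -0.038]
[-8.9, 21.1, 1.0] spin -0.003
[-8.9, 21.0, 1.0] spin -0.003
```

play_rows(
  commands=[
    {"x":7,"y":0,"z":0,"spin":0},
    {"x":7,"y":0,"z":0,"spin":0},
  ],
)

```text
time: 31.1
position: [0.4636, 0.1661, 0.1068]
tool_rot: [0.952, 0.303, -0.042, 0.013]
ft_force: [-15.1, -19.9, 11.6]
grip_width: 0.0004
```

```bash
python3 plan.py .4703 .1176 .106 .616;  python3 - <<'E'
from h import *
o=robot.get_obs();p=cams.camera('wrist');save(p,'w28')
E
```

```text
t 31.1 p [0.4636 0.1661 0.1068] q [ 0.142  0.564  1.804 -0.053  0.852  1.134] rot [[0.813, 0.578, -0.072], [0.575, -0.816, -0.051], [-0.088, -0.0, -0.996]] F [-15.05 -19.94  11.64] M [-3.136  2.158 -0.22 ] g 0.0003982426429837446
D [  6.7 -48.5  -0.8] dyaw 0.0 n 2 ledge xy [-172.5   97.5] yaw-ledge -0.0 tilt [-0.072 -0.051]
[-11.2, 21.8, 1.4] spin -0.0
[-11.2, 21.8, 1.4] spin -0.0
```

View pics/w28.png

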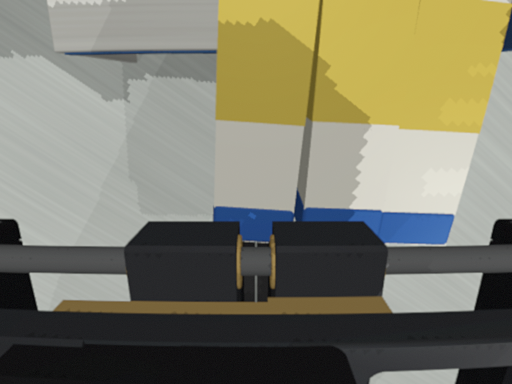

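play_rows(
  commands=[
    {"x":-8,"y":0,"z":0,"spin":0},
    {"x":-10,"y":10,"z":0,"spin":0},
    {"x":-2,"y":25,"z":-12,"spin":0},
    {"x":0,"y":20,"z":-28,"spin":0},
    {"x":0,"y":10,"z":-35,"spin":0},
    {"x":0,"y":3,"z":-10,"spin":0},
    {"x":0,"y":0,"z":36,"spin":0},
    {"x":0,"y":0,"z":25,"spin":0},
  ],
)

```text
time: 31.95
position: [0.4999, 0.096, 0.1415]
tool_rot: [0.952, 0.303, -0.03, 0.017]
ft_force: [0.1, 0.0, -0.7]
grip_width: 0.0004
```

```bash
python3 plan.py .4703 .1176 .106 .616;  python3 - <<'E'
from led import *
o=robot.get_obs();p=cams.camera('wrist');save(p,'w29')
E
```

```text
t 31.95 p [0.4999 0.096  0.1415] q [ 1.000e-03  5.140e-01  1.759e+00 -6.400e-02  9.170e-01  9.950e-01] rot [[0.814, 0.579, -0.047], [0.576, -0.816, -0.051], [-0.068, 0.014, -0.998]] F [ 0.1   0.02 -0.69] M [-0.04  -0.001 -0.013] g 0.0003942475689768017
D [-29.6  21.6 -35.5] dyaw -0.0 n 2 ledge xy [-183.4   19.3] yaw-ledge 0.0 tilt [-0.047 -0.051]
[-4.6, -17.6, 17.9] spin 0.0
[-4.6, -17.6, 17.9] spin 0.0
```

View pics/w29.png

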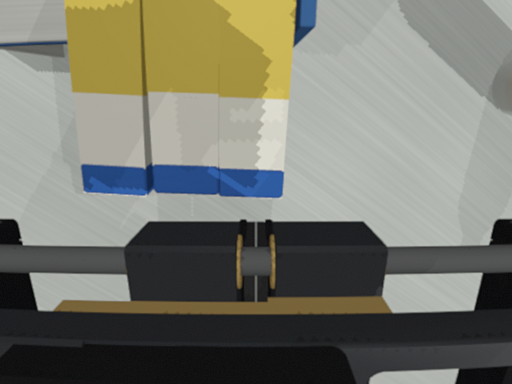

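play_rows(
  commands=[
    {"x":-5,"y":0,"z":18,"spin":0},
    {"x":-3,"y":0,"z":14,"spin":0},
    {"x":3,"y":0,"z":1,"spin":0},
    {"x":7,"y":0,"z":0,"spin":0},
  ],
)

```text
time: 32.4
position: [0.4976, 0.095, 0.1042]
tool_rot: [0.952, 0.303, -0.034, 0.015]
ft_force: [0.0, 0.1, 0.3]
grip_width: 0.0005
```

```bash
python3 plan.py .4703 .1176 .106 .616
```

```text
t 32.4 p [0.4976 0.095  0.1042] q [-0.002  0.575  1.787 -0.067  0.835  1.   ] rot [[0.814, 0.578, -0.054], [0.576, -0.816, -0.05], [-0.073, 0.009, -0.997]] F [0.01 0.09 0.33] M [-0.041 -0.072 -0.035] g 0.00048232361605161857
D [-27.3  22.6   1.8] dyaw 0.001 n 1 ledge xy [-185.8   19.8] yaw-ledge -0.0 tilt [-0.054 -0.05 ]
[-9.4, -34.2, -1.4] spin -0.001
```

play_rows(
  commands=[
    {"x":6,"y":0,"z":-2,"spin":0},
    {"x":6,"y":0,"z":0,"spin":0},
    {"x":7,"y":0,"z":0,"spin":0},
  ],
)

```text
time: 32.7
position: [0.508, 0.1027, 0.1068]
tool_rot: [0.951, 0.305, -0.043, 0.018]
ft_force: [-16.9, -21.8, 11.6]
grip_width: 0.0003
```

```bash
python3 plan.py .4703 .1176 .106 .616
```

```text
t 32.7 p [0.508  0.1027 0.1068] q [ 0.019  0.588  1.742 -0.077  0.885  1.02 ] rot [[0.81, 0.582, -0.071], [0.579, -0.813, -0.061], [-0.093, 0.008, -0.996]] F [-16.87 -21.82  11.63] M [-3.582  2.501 -0.206] g 0.00031429509730395415
D [-37.7  14.9  -0.8] dyaw -0.005 n 1 ledge xy [-172.9   20.1] yaw-ledge 0.3 tilt [-0.071 -0.061]
[-21.8, -34.0, 2.6] spin 0.005
```

play_rows(
  commands=[
    {"x":-8,"y":0,"z":0,"spin":0},
    {"x":-10,"y":0,"z":-15,"spin":0},
    {"x":-4,"y":0,"z":-35,"spin":0},
    {"x":0,"y":-10,"z":-25,"spin":0},
    {"x":10,"y":-25,"z":-8,"spin":0},
    {"x":25,"y":-35,"z":0,"spin":0},
    {"x":30,"y":-35,"z":0,"spin":0},
    {"x":30,"y":-20,"z":0,"spin":0},
  ],
)

```text
time: 33.5
position: [0.5056, 0.2555, 0.1926]
tool_rot: [0.952, 0.303, -0.036, 0.019]
ft_force: [0.3, -0.2, -0.9]
grip_width: 0.0002
```

```bash
python3 plan.py .5418 .2675 .175 .616
python3 - <<'E'
from led import *
q=cams.camera('scene')
cv2.imwrite('pics/s30c.png',cv2.resize(q['img'][20:200,200:430,::-1],None,fx=3,fy=3,interpolation=cv2.INTER_CUBIC))
E
```

```text
t 33.5 p [0.5056 0.2555 0.1926] q [ 0.292  0.517  1.555 -0.043  1.141  1.267] rot [[0.814, 0.578, -0.057], [0.575, -0.816, -0.057], [-0.079, 0.014, -0.997]] F [ 0.32 -0.2  -0.89] M [ 0.013 -0.07   0.033] g 0.0002257749513054864
D [ 36.2  12.  -17.6] dyaw 0.001 n 1 ledge xy [-86.6 146.2] yaw-ledge -0.1 tilt [-0.057 -0.057]
[37.8, 10.9, 14.8] spin -0.001
```

View pics/s30c.png

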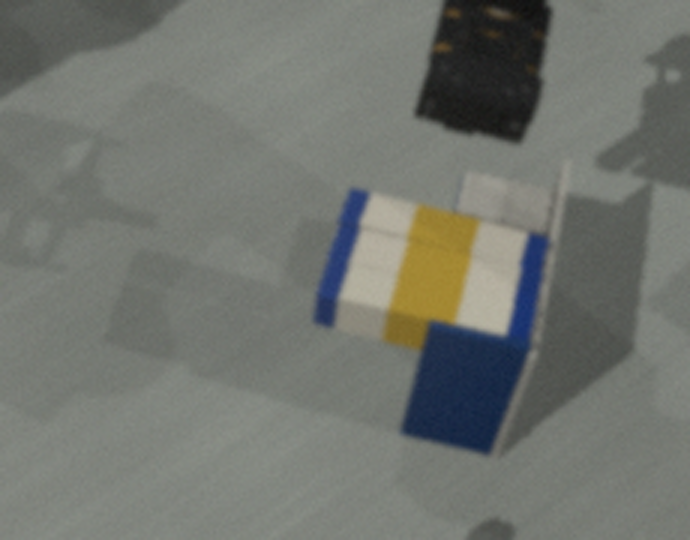

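play_rows(
  commands=[
    {"x":20,"y":0,"z":10,"spin":0},
    {"x":18,"y":0,"z":25,"spin":0},
    {"x":6,"y":0,"z":25,"spin":0},
    {"x":2,"y":0,"z":10,"spin":0},
  ],
)

```text
time: 33.95
position: [0.5492, 0.2916, 0.1231]
tool_rot: [0.951, 0.307, -0.024, 0.016]
ft_force: [-1.0, -0.7, -0.2]
grip_width: 0.0004
```

```bash
python3 plan.py .5418 .2675 .108 .616
```

```text
t 33.95 p [0.5492 0.2916 0.1231] q [ 0.325  0.663  1.485 -0.037  1.041  1.291] rot [[0.81, 0.585, -0.035], [0.583, -0.811, -0.046], [-0.055, 0.017, -0.998]] F [-1.05 -0.73 -0.17] M [-0.005 -0.023  0.018] g 0.0004463990225789832
D [ -7.4 -24.1 -15.1] dyaw -0.008 n 1 ledge xy [-30.1 150.5] yaw-ledge 0.5 tilt [-0.035 -0.046]
[-19.2, 15.0, 16.4] spin 0.008
```

play_rows(
  commands=[
    {"x":-14,"y":4,"z":7,"spin":0.008},
    {"x":-10,"y":6,"z":5,"spin":0},
    {"x":-2,"y":8,"z":2,"spin":0},
  ],
)

```text
time: 34.25
position: [0.538, 0.2617, 0.1105]
tool_rot: [0.952, 0.304, -0.023, 0.016]
ft_force: [0.9, 0.9, -0.4]
grip_width: 0.0002
```

```bash
python3 plan.py .5418 .2675 .108 .616;  python3 - <<'E'
from led import *
o=robot.get_obs();p=cams.camera('wrist');save(p,'w31')
E
```

```text
t 34.25 p [0.538  0.2617 0.1105] q [ 0.283  0.654  1.558 -0.04   0.976  1.259] rot [[0.814, 0.58, -0.034], [0.579, -0.814, -0.045], [-0.053, 0.017, -0.998]] F [ 0.89  0.88 -0.37] M [-0.008 -0.03   0.014] g 0.00024973120573989604
D [ 3.8  5.8 -2.5] dyaw -0.002 n 1 ledge xy [-56.5 132.5] yaw-ledge 0.1 tilt [-0.034 -0.045]
[6.6, -2.6, 2.1] spin 0.002
```

View pics/w31.png

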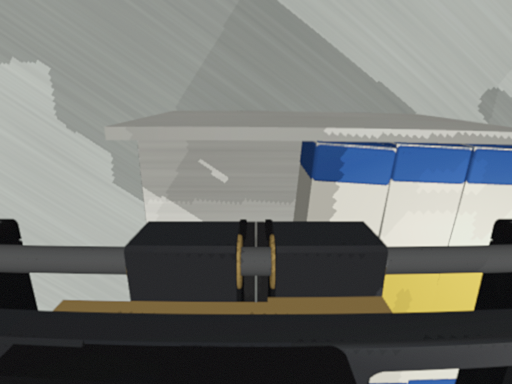

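Inner ends are all at the back wall and level. Final squeeze toward the cheek.

play_rows(
  commands=[
    {"x":-1,"y":7,"z":1,"spin":0},
    {"x":0,"y":6,"z":1,"spin":0},
    {"x":0,"y":5,"z":1,"spin":0},
  ],
)

```text
time: 34.6
position: [0.5456, 0.2489, 0.1103]
tool_rot: [0.953, 0.301, -0.024, 0.01]
ft_force: [-13.0, 17.3, 11.2]
grip_width: 0.0007
```

```bash
python3 plan.py .5418 .2675 .108 .616
```

```text
t 34.6 p [0.5456 0.2489 0.1103] q [ 0.253  0.656  1.553 -0.027  0.981  1.229] rot [[0.818, 0.574, -0.041], [0.573, -0.819, -0.034], [-0.053, 0.004, -0.999]] F [-12.96  17.29  11.19] M [ 2.579  2.097 -0.221] g 0.0006924821573063274
D [-3.8 18.6 -2.3] dyaw 0.005 n 1 ledge xy [-57.7 117.7] yaw-ledge -0.3 tilt [-0.041 -0.034]
[7.6, -17.4, 1.9] spin -0.005
```

play_rows(
  commands=[
    {"x":0,"y":9,"z":0,"spin":0},
  ],
)

```text
time: 34.7
position: [0.5443, 0.2467, 0.1107]
tool_rot: [0.954, 0.299, -0.029, 0.003]
ft_force: [-15.3, 26.5, 4.0]
grip_width: -0.0001
```

play_rows(
  commands=[
    {"x":0,"y":-8,"z":-2,"spin":0},
    {"x":0,"y":-8,"z":-10,"spin":0},
    {"x":0,"y":0,"z":-35,"spin":0},
    {"x":-20,"y":10,"z":-25,"spin":0},
    {"x":-40,"y":20,"z":-5,"spin":0},
    {"x":-40,"y":15,"z":0,"spin":0},
    {"x":-40,"y":15,"z":0,"spin":0},
    {"x":-20,"y":5,"z":0,"spin":0},
  ],
)

```text
time: 35.5
position: [0.4527, 0.1154, 0.2057]
tool_rot: [0.953, 0.302, -0.018, 0.007]
ft_force: [-0.1, 0.2, 1.4]
grip_width: 0.0004
```

```bash
python3 plan.py .4703 .1176 .106 .616;  python3 - <<'E'
from led import *
o=robot.get_obs();p=cams.camera('wrist');save(p,'w32')
q=cams.camera('scene')
cv2.imwrite('pics/s32c.png',cv2.resize(q['img'][20:200,200:430,::-1],None,fx=3,fy=3,interpolation=cv2.INTER_CUBIC))
E
```

```text
t 35.5 p [0.4527 0.1154 0.2057] q [ 0.026  0.356  1.811 -0.028  1.005  0.998] rot [[0.817, 0.576, -0.03], [0.575, -0.817, -0.025], [-0.039, 0.003, -0.999]] F [-0.06  0.19  1.38] M [-0.015  0.005 -0.025] g 0.0004446043194686968
D [ 17.6   2.2 -99.7] dyaw 0.002 n 3 ledge xy [-210.7   62.4] yaw-ledge -0.1 tilt [-0.03  -0.025]
[6.5, 2.7, 33.0] spin -0.001
[6.5, 2.7, 33.0] spin -0.001
[6.5, 2.7, 33.0] spin -0.001
```

View pics/w32.png

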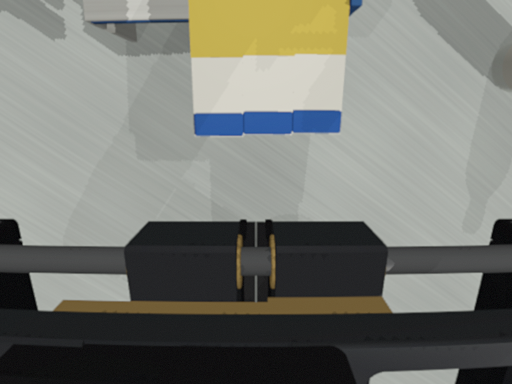

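View pics/s32c.png

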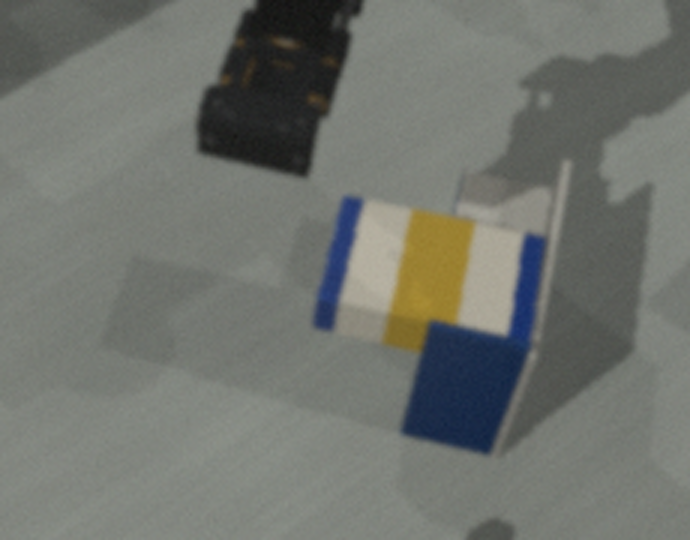

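play_rows(
  commands=[
    {"x":-10,"y":0,"z":-10,"spin":0},
    {"x":0,"y":0,"z":0,"spin":0},
  ],
)

```text
time: 35.8
position: [0.4478, 0.1101, 0.218]
tool_rot: [0.954, 0.301, -0.015, 0.008]
ft_force: [0.8, 0.1, 0.3]
grip_width: 0.0003
```

Run:
```python
from led import *
q=cams.camera('top');save(q,'t33')
for nm in('spotter_bottle','dark_bottle','brush'):
    d=nets.outline_of(q,nm);print(nm,[np.round(x['pixel']) for x in d[:1]])
ob();print(robot.hand_in())
```

```text
spotter_bottle [array([240., 150.])]
dark_bottle [array([352., 156.])]
brush [array([282., 145.])]
t 36.0 p [0.4474 0.1107 0.2164] q [ 0.015  0.33   1.815 -0.028  1.024  0.989] rot [[0.818, 0.574, -0.027], [0.574, -0.819, -0.024], [-0.036, 0.004, -0.999]] F [-0.01  0.95 -0.27] M [-0.043 -0.005  0.035] g 0.00042761632077749486
the job is handed in; nothing more can be done
None
```

View pics/t33.png

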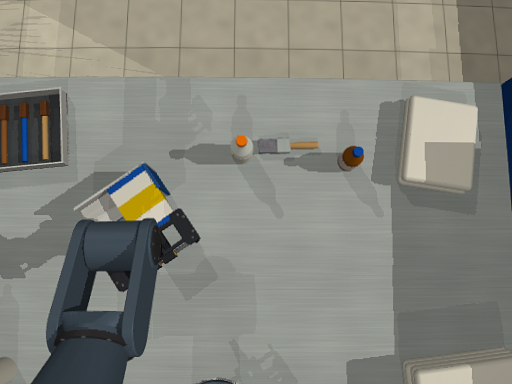

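I handed the job in at 36 s. All three sticks lie flat in one tight row on the ledge, against the blue cheek, with their inner ends at the back wall.

- **Heavy ends:** I lifted each stick at mid-length to feel the pull. stick_c was heavy at the end nearer the robot (about -0.1 to -0.2 N m), so I turned it round. stick_b was heavy at the far end (about +0.19 N m). I put both on the ledge heavy end inwards.
- **Lining up:** I pushed the row together against the cheek, pushed each stick in until it stopped at the wall, then squeezed the row once more.
- **Last checks:** the scene and wrist pictures show no gaps, and the outer ends are level to about 1–2 mm. The bottles and brush are where they started, within the detector's scatter of a few pixels, and the arm was touching nothing.
- **What went wrong:**
  - While re-gripping stick_c the fingertips touched the bench and the force read about 80 N on the vertical axis, about 92 N in all, under the 120 N wrist limit.
  - The tool tilted by up to about 9° along the way. I corrected most of that, and the sticks still settled flat.
  - One attempt to push the two outer sticks in together stalled, so I pushed each on its own.

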